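# Wedge the jar row and lock the shaker carrier

### The arm

A 6-joint arm with a two-finger parallel gripper is mounted at the origin on the work surface. World frame = base frame: x ahead of the robot, y to its left, z up, the work surface at z = 0. Lengths are in m, angles in rad, forces in N, time in s.
With the tool pointing down it reaches from about 0.35 to 0.85 m from the base axis. Payload 8.1 kg.
Tool frame: the origin (TCP) lies at the very end of the fingers, on their centre line; the grasp point (between the pads) lies 19 mm behind it; z points along the fingers, x is the direction in which the jaws open and shut, and the axes are right-handed (so a half turn about z gives the same grasp; the last joint's range is limited). The gripper opens to 85 mm and grips with 20 to 120 N. Pads are 22 mm wide; open, the fingers measure 114 mm over their backs; the gripper's body (76 mm by 85 mm) begins 54 mm behind the grasp point. The pads swing forward as they close: fully open they stand 13 mm farther back than shut.
Start: joints at [-1.426, 0.13, 1.488, -0, 1.523, -0.085], TCP at [0.137, -0.584, 0.231] pointing down, gripper open.
Joint ranges: [-2.96, 2.96], [-0.89, 2.26], [0.02, 2.5], [-1.34, 4.48], [0, 2.73], [-2.66, 2.66]. Speed limits (rad/s): [2.39, 2.39, 2.79, 3.14, 3.14, 3.14].

### API

Orientations are given as a 3x3 rotation matrix whose columns are the frame's x, y, z axes.
In Python, from cell import read_state, snapshot, close_job, masks_of gives the robot as it stands.
- The arm moves only by the tool carry_out, never from a script. Its argument "plan" is a list of rows, each a list of 4 numbers: the shift along the world's x, y, z in cm, then the turn about the world's z in rad. A call has 1 to 5 rows; each row shifts and turns the pose as measured when the row begins; what a row does not reach is not made up. A row lasts 1/12 s, in which the tool goes at most 41.7 mm and 7.16 degrees, less where a joint would pass 70% of its speed; a pose out of reach is approached as far as the arm can. A call with a gripper value outside its range is refused whole. "grip" is the finger opening in cm, from 0 to 8.54, set as the call begins (left out, the last holds). The fingers move at their own pace and stop on an object; "newtons" is the grip in N (left out, the last holds). Time passes only in rows, so rows that do not move let the fingers close. It gives the time, the measured TCP pose, the force and the opening at its end, in the units of the state.
- read_state(): the state, without advancing time (a new reading comes with each control period).
- snapshot(name): name is "scene" or "top"; returns a dict with "image" (420x560x3 uint8, red, green, blue), "intrinsics" (3x3 intrinsics, pixels), "R" (3x3) and "t" (3): a world point X has camera coordinates R X + t. Camera axes: x right, y down, z forward; pixel columns grow to the right and rows downward; lengths in m; the calibration is good to about 2 mm. A picture is of the moment at which its call begins. There is no depth.
- close_job(): hands the job in, once; it reports no verdict.
Trained networks look in the newest picture that a camera, given by its name, has taken for a name from the list of things; names that differ only in an ending like _2 or _b are one class to them, and where a whole thing is asked for, a point or a joint stands for the part that bears it (a point fixed in the world has none). Each returns a list of dicts, best first, with "p" (0 to 1); they miss things now and then, are a little off and sometimes report something else, mostly with a low value. They report only what shows in the picture. A call takes as long as a camera call. They do not tell look-alikes from the thing itself.
- masks_of(camera, target): "region" (420x560 bool, what is visible of it) and "uv" ([column, row] in pixels, amid what is visible of it).
The state is a dict: "clock": time; "qpos": joint angles; "joint_velocities": joint speeds; "joint_torque": joint torques, N m; "ee_pos": TCP position; "ee_rot": TCP orientation; "contact_force": force on the tool from outside, world axes, zero at the start; "wrist_torque": the same for the moment, N m; "gripper_width": finger opening in m.
Only numpy, scipy, OpenCV 4.12 (cv2) and the standard library are available. Lean on these libraries where they do the work, as an engineer would, in place of code of your own. Each camera call takes 0.05 s, during which the arm holds its last target.

### The job

Get the row of three jars ready for the shaker: take the orange wedge from its tray and drive it, thin end down and step towards the red knob, into the gap at the end of the row until it stands on the carrier's floor and the jars are packed tight. Then start the captive screw over the wedge: push the red knob in and turn it clockwise as far as it goes, so that it stays down when you let go. Leave the other things on the bench where they are, and nothing tipped over.

Things in the scene. Friction and masses are not known exactly. Their poses are not given: they have to be found in the camera images.
- carrier: fixed grey and aluminium carrier, 74 mm in x, 225 mm in y. Origin: centre of its underside; -x is its front. Floor 8 mm thick; trough inside 60 mm wide (x), from y = -98.8 to +98.8 mm. Heights over the bench: side walls 38, end wall at +y 50, at -y 53 mm. Three jars stand in it in a loose row; the last gap at the +y end, 22 to 30 mm, is the wedge bay, where cheeks narrow it to x = -23.5..+25.5 mm.
- wedge_seat (a point): point on the carrier's floor in the bay, (0, 90, 8) mm in the carrier's frame, same axes: the home of the wedge's origin, the wedge's axes along the carrier's.
- sleeve_top (a point): middle of the upper end of the dark sleeve (radius 12.5 mm, on a bracket in front of the bay reaching to x = -75 mm of the carrier) that holds the captive screw. The point has the carrier's axes. The screw leans 25 degrees from vertical to the front: outwards is (-0.423, 0, 0.906) in the carrier's frame. The knob's bar begins 19.5 mm beyond this end when up, about 6 mm when screwed in.
- wedge: orange wedge, 124 mm high, about 0.16 kg, upright in its tray, thin end down. Origin: centre of its underside, 16 mm in y; x from -20 to +22 mm. Its +y face is plumb (y = +8) and goes to the carrier's end wall; its -y face slopes from y = -8 to -20 at 34 mm height, then plumb to 48 mm. There it has a step on its -x side: above stands only a grip tab, 48 to 124 mm high, x = -2..+22, y = -7..+7 mm.
- tray: small fixed grey open tray, outside 66 x 50 x 24 mm, walls and floor 5 mm, in which the wedge stands at the start. Origin: centre of its underside; the wedge stands with about the same yaw.
- clamp_grip (a point): point on the axis of the red T-bar knob of the captive screw, the height to grip: 17 mm above the bar's underside and 7 mm below its top. The bar is 54 mm long (this frame's x), 14 mm thick (y), 24 mm high (z). z points outwards along the screw's axis; the frame moves and turns with the knob. Up at rest it lies about (-62.1, 90, 146.8) mm in the carrier's frame.
- clamp_push (a joint): how far the screw is pushed in along its axis, m: 0 = sprung up, 0.015 = bottom stop. A spring resists with 3 N at 0 to 8 N at the bottom and throws an unengaged screw up again. The thread catches only if it is pushed in more than 0.011 before it is turned past 0.35 rad; then turning draws it in to about 0.013 and it stays there.
- clamp_turn (a joint): turn of the knob, rad, growing clockwise as seen looking at the knob from outside; starts between 0 and 0.22; stop at 1.55. Unpushed it is blocked by a hidden wall at about 0.35. At turn 0 the bar stands 0.75 rad anticlockwise (seen from outside) from the carrier's x-z plane.
- jar1: square white jar 1 with a yellow cap, 56 x 56 mm, body 42 mm high, 58 mm high with cap, 0.15 kg; stands in the carrier's trough, at the end far from the wedge bay. Origin: centre of its underside, z up.
- jar2: square white jar 2 with a green cap, 56 x 56 mm, body 42 mm high, 58 mm high with cap, 0.15 kg; stands in the carrier's trough, in the middle. Origin: centre of its underside, z up.
- jar3: square white jar 3 with a blue cap, 56 x 56 mm, body 42 mm high, 58 mm high with cap, 0.15 kg; stands in the carrier's trough, next to the wedge bay. Origin: centre of its underside, z up.
- beaker: glass beaker, radius 36 mm, 90 mm high, a bystander. Origin: centre of its underside.
- sample_pot: white pot with a red cap, radius 24 mm, 60 mm high, a bystander. Origin: centre of its underside.
- storage_bottle: amber bottle with a blue cap, radius 26 mm, 110 mm high, a bystander. Origin: centre of its underside.
- wash_bottle: white bottle with a red cap, radius 34 mm, 170 mm high, a bystander. Origin: centre of its underside.
- meter: handheld white and teal meter lying flat, 190 x 90 x 36 mm, a bystander. Origin: centre of its underside.
- brush: brush 180 mm long lying behind the carrier, a bystander. Origin: its underside, in the middle.
Mind the look-alikes: they are no part of the job. There is more than one size of the wedge; the job needs the smallest.

How it is judged:
On the way, in this order (a step that is already met when the one before it is completed fails the run):
1. the wedge stands home in the bay while the screw is still loose (x of wedge in the frame of wedge_seat between -0.005 and 0.005 m and y of wedge in the frame of wedge_seat between -0.005 and 0.005 m and z of wedge in the frame of wedge_seat between -0.004 and 0.004 m and angle between the z axis of wedge and the z axis of carrier, either way round below 0.06 rad and angle between the x axis of wedge and the x axis of carrier, either way round below 0.12 rad and value of joint clamp_turn below 0.6 rad), for 0.2 s.
2. the knob is pushed in and turned to its stop (x of wedge in the frame of wedge_seat between -0.005 and 0.005 m and y of wedge in the frame of wedge_seat between -0.005 and 0.005 m and z of wedge in the frame of wedge_seat between -0.004 and 0.004 m and angle between the z axis of wedge and the z axis of carrier, either way round below 0.06 rad and angle between the x axis of wedge and the x axis of carrier, either way round below 0.12 rad and value of joint clamp_turn above 1.3 rad and value of joint clamp_push above 0.0115 m), for 0.2 s.
At the end, for the whole second after the job is handed in: Wedge at rest on its seat (5 mm sideways, 4 mm in height, 0.06 rad of upright, 0.12 rad of square), jars upright and within 4 mm of their tight places towards the -y end, knob past 1.3 rad and more than 11.5 mm in, bystanders within 30 mm of their starts (all of step 2 and y of jar1 in the frame of carrier between -0.0738 and -0.0668 m and angle between the z axis of each of jar1, jar2, jar3 and the z axis of carrier, either way round below 0.06 rad and z of jar1 in the frame of carrier between 0.004 and 0.013 m and y of jar2 in the frame of carrier between -0.0178 and -0.0108 m and z of jar2 in the frame of carrier between 0.004 and 0.013 m and y of jar3 in the frame of carrier between 0.0382 and 0.0452 m and z of jar3 in the frame of carrier between 0.004 and 0.013 m and linear speed of wedge below 0.02 m/s and distance of each of beaker, sample_pot, storage_bottle, wash_bottle, meter, brush from where it was at the start of the episode below 0.03 m); the robot touches nothing.
It fails at once if a bystander is moved more than 30 mm or tipped over (distance of any of beaker, sample_pot, storage_bottle, wash_bottle, meter, brush from where it was at the start of the episode above 0.03 m or angle between any of beaker, sample_pot, storage_bottle, wash_bottle, meter's own z axis and vertical above 0.5 rad).
It fails at once if a jar is tipped or lifted out of the row (angle between any of jar1, jar2, jar3's own z axis and vertical above 0.5 rad or height (world z) of any of jar1, jar2, jar3 above 0.04 m).
It also fails if it takes over 58 s, if anything falls off the work surface, if the arm or the gripper's body presses on something with over 40 N, if the wrist force passes 120 N, or if a joint passes its speed limit or range.

## Working session

There is one attempt and no reset: what is moved stays moved. The work goes in short steps, Python scripts to look and compute and a tool call to move; the robot and the scene stay as the last step left them, time stands still between calls to the robot, and variables do not carry over. Pictures are saved under pics/ and viewed, and the job is handed in when it is done.

Besides the shell and the picture viewer there is one more tool, called after "Request:" in YAML: its name, and indented under it one key for each argument. carry_out: Moves the arm, as the interface text tells. Its arguments: {"type":"object","properties":{"plan":{"type":"array","items":{"type":"array","items":{"type":"number"}}},"grip":{"type":"number"},"newtons":{"type":"number"}},"required":["plan"]}

```bash
ls; mkdir -p pics; python3 - <<'E'
from cell import *
import cv2,numpy as np
s=read_state();print(s['clock'],s['ee_pos'],s['ee_rot'],s['gripper_width'],s['contact_force'])
for n in('scene','top'):
    d=snapshot(n);cv2.imwrite(f'pics/{n}0.png',d['image'][:,:,::-1]);print(n,d['intrinsics'],d['R'],d['t'])
    np.savez(f'pics/{n}0.npz',**d)
E
```

```text
pics
0.0 [ 0.13661206 -0.5836783   0.2302358 ] [[ 2.27791057e-01 -9.73709992e-01 -2.91369977e-04]
 [-9.73708244e-01 -2.27791202e-01  1.85060418e-03]
 [-1.86832330e-03 -1.37841734e-04 -9.99998245e-01]] 0.0854397685639523 [-0.13763536 -0.65718715 -0.28102896]
scene [[433.10349607   0.         281.13717431]
 [  0.         433.10349607 217.36330389]
 [  0.           0.           1.        ]] [[ 0.63078092  0.77578971 -0.016302  ]
 [ 0.46571074 -0.39529836 -0.79174031]
 [-0.62066814  0.49182266 -0.61064026]] [-0.32314603 -0.17043236  1.45707334]
top [[485.62993499   0.         291.15881437]
 [  0.         485.62993499 211.25700295]
 [  0.           0.           1.        ]] [[-4.41885685e-03 -9.99989849e-01 -8.80586637e-04]
 [-9.95695821e-01  4.48140128e-03 -9.25729364e-02]
 [ 9.25759430e-02  4.67729880e-04 -9.95705517e-01]] [-0.00788533  0.57306706  1.31569925]
```

View pics/scene0.png

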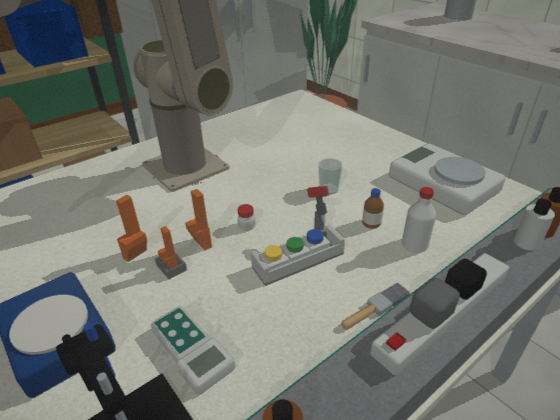

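View pics/top0.png

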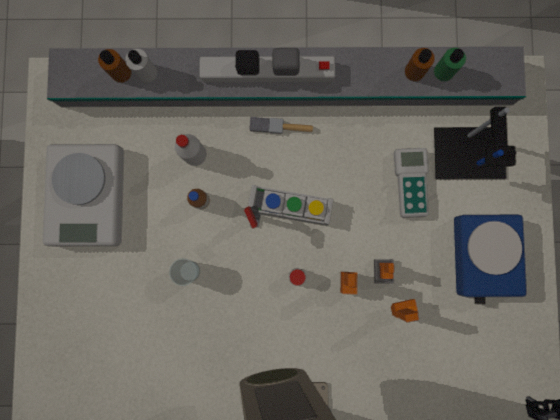

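```bash
cat > h.py <<'E'
from cell import *
import cv2,numpy as np
def snap(n):
    return snapshot(n)
def proj(d,X):
    X=np.atleast_2d(X);c=X@np.array(d['R']).T+d['t'];p=c@np.array(d['intrinsics']).T
    return p[:,:2]/p[:,2:]
def ray(d,uv,z):
    r=np.linalg.inv(d['intrinsics'])@[uv[0],uv[1],1];R=np.array(d['R']);o=-R.T@d['t'];v=R.T@r
    return o+v*(z-o[2])/v[2]
E
python3 - <<'E'
from h import *
for n in('scene','top'):
    d=dict(np.load(f'pics/{n}0.npz'))
    for k,z in(('wedge',.06),('tray',.012),('carrier',.025),('jar1',.05),('jar2',.05),('jar3',.05),('clamp_grip',.15),('beaker',.045),('sample_pot',.03),('storage_bottle',.055),('wash_bottle',.08),('meter',.018),('brush',.01)):
        for m in masks_of(n,k)[:5]:
            print(n,k,round(m['p'],2),np.round(m['uv']),m['region'].sum(),ray(d,m['uv'],z).round(3))
            if m['p']>.4:np.save(f"pics/{n}0_{k}_{int(m['uv'][0])}.npy",m['region'])
    im=d['image'][:,:,::-1]
    c=im[180:290,100:360] if n=='scene' else im[175:325,235:435]
    cv2.imwrite(f'pics/{n}0c.png',cv2.resize(c,None,fx=3,fy=3,interpolation=2))
E
```

```text
scene wedge 0.72 [199. 220.] 875 [ 0.359 -0.148  0.06 ]
scene wedge 0.69 [171. 250.] 448 [ 0.416 -0.261  0.06 ]
scene wedge 0.64 [132. 233.] 1273 [ 0.296 -0.304  0.06 ]
scene tray 0.57 [172. 268.] 323 [ 0.423 -0.271  0.012]
scene carrier 0.88 [310. 258.] 2291 [0.623 0.003 0.025]
scene jar1 0.87 [315. 240.] 444 [0.602 0.037 0.05 ]
scene jar1 0.62 [293. 247.] 503 [ 0.588 -0.022  0.05 ]
scene jar1 0.6 [273. 257.] 415 [ 0.582 -0.081  0.05 ]
scene jar2 0.87 [315. 240.] 444 [0.602 0.037 0.05 ]
scene jar2 0.62 [293. 247.] 503 [ 0.588 -0.022  0.05 ]
scene jar2 0.6 [273. 257.] 415 [ 0.582 -0.081  0.05 ]
scene jar3 0.87 [315. 240.] 444 [0.602 0.037 0.05 ]
scene jar3 0.62 [293. 247.] 503 [ 0.588 -0.022  0.05 ]
scene jar3 0.6 [273. 257.] 415 [ 0.582 -0.081  0.05 ]
scene clamp_grip 0.61 [318. 194.] 275 [0.564 0.077 0.15 ]
scene beaker 0.94 [327. 172.] 661 [0.387 0.283 0.045]
scene beaker 0.42 [172. 265.] 411 [ 0.449 -0.276  0.045]
scene sample_pot 0.89 [247. 216.] 414 [ 0.392 -0.022  0.03 ]
scene sample_pot 0.5 [371. 209.] 645 [0.589 0.26  0.03 ]
scene storage_bottle 0.98 [370. 210.] 667 [0.608 0
[... 1021 characters left out ...]
[ 0.59  -0.019  0.05 ]
top jar3 0.72 [271. 202.] 483 [0.597 0.045 0.05 ]
top clamp_grip 0.61 [251. 217.] 160 [0.548 0.091 0.15 ]
top sample_pot 0.73 [272. 201.] 415 [0.602 0.043 0.03 ]
top sample_pot 0.67 [378. 271.] 308 [ 0.407 -0.247  0.03 ]
top sample_pot 0.47 [299. 273.] 230 [ 0.403 -0.031  0.03 ]
top storage_bottle 0.6 [199. 201.] 372 [0.599 0.239 0.055]
top storage_bottle 0.4 [264. 213.] 1187 [0.567 0.062 0.055]
top wash_bottle 0.73 [191. 149.] 754 [0.738 0.259 0.08 ]
top wash_bottle 0.25 [412. 179.] 2061 [ 0.652 -0.334  0.08 ]
top meter 0.96 [411. 181.] 2149 [ 0.656 -0.345  0.018]
top brush 0.84 [276. 127.] 656 [0.816 0.031 0.01 ]
top brush 0.66 [409. 181.] 2089 [ 0.659 -0.343  0.01 ]
```

```bash
ls pics
```

```text
scene0.npz
scene0.png
scene0_beaker_172.npy
scene0_beaker_326.npy
scene0_brush_380.npy
scene0_carrier_310.npy
scene0_clamp_grip_318.npy
scene0_jar1_272.npy
scene0_jar1_293.npy
scene0_jar1_315.npy
scene0_jar2_272.npy
scene0_jar2_293.npy
scene0_jar2_315.npy
scene0_jar3_272.npy
scene0_jar3_293.npy
scene0_jar3_315.npy
scene0_meter_167.npy
scene0_meter_190.npy
scene0_sample_pot_247.npy
scene0_sample_pot_371.npy
scene0_storage_bottle_369.npy
scene0_tray_171.npy
scene0_wash_bottle_292.npy
scene0_wash_bottle_421.npy
scene0_wedge_132.npy
scene0_wedge_170.npy
scene0_wedge_199.npy
scene0c.png
top0.npz
top0.png
top0_brush_276.npy
top0_brush_409.npy
top0_carrier_198.npy
top0_carrier_261.npy
top0_clamp_grip_250.npy
top0_jar1_270.npy
top0_jar1_294.npy
top0_jar1_315.npy
top0_jar2_270.npy
top0_jar2_294.npy
top0_jar2_315.npy
top0_jar3_270.npy
top0_jar3_294.npy
top0_jar3_315.npy
top0_meter_410.npy
top0_sample_pot_271.npy
top0_sample_pot_298.npy
top0_sample_pot_378.npy
top0_storage_bottle_199.npy
top0_tray_380.npy
top0_wash_bottle_190.npy
top0_wedge_351.npy
top0_wedge_388.npy
top0c.png
```

View pics/scene0c.png

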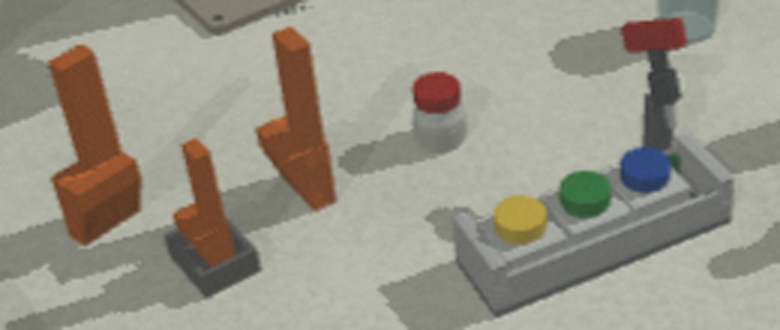

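View pics/top0c.png

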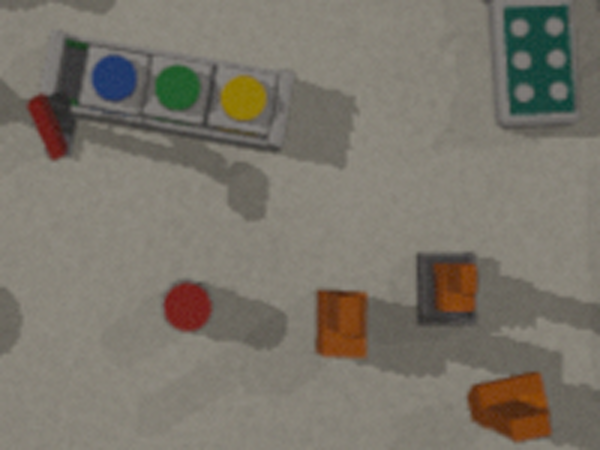

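```bash
cat > fit.py <<'E'
from h import *
from scipy.optimize import minimize
def box(x0,x1,y0,y1,z0,z1): return np.array([[x,y,z] for x in(x0,x1) for y in(y0,y1) for z in(z0,z1)])/1e3
def wedge_parts():
    a=np.array([[x,y,z] for x in(-20,22) for y,z in((-8,0),(8,0),(8,48),(-20,48),(-20,34))])/1e3
    return [a,box(-2,22,-7,7,48,124)]
def carrier_parts():
    return [box(-37,37,-112.5,112.5,0,8),box(-37,-30,-112.5,112.5,0,38),box(30,37,-112.5,112.5,0,38),box(-37,37,98.8,112.5,0,50),box(-37,37,-112.5,-98.8,0,53)]
def T(p,X,z=0):
    c,s=np.cos(p[2]),np.sin(p[2]);return X@np.array([[c,s,0],[-s,c,0],[0,0,1]])+[p[0],p[1],z]
S=4
def render(d,parts,p,z,off=(0,0),roi=None):
    u0,v0,u1,v1=roi;m=np.zeros(((v1-v0)*S,(u1-u0)*S),np.uint8)
    for X in parts:
        q=(proj(d,T(p,X,z))+off-[u0,v0]+.5)*S
        cv2.fillConvexPoly(m,cv2.convexHull(np.round(q).astype(np.int32)),1)
    return cv2.resize(m.astype(np.float32),(u1-u0,v1-v0),interpolation=cv2.INTER_AREA)
E
cat > fw.py <<'E'
from fit import *
D={n:dict(np.load(f'pics/{n}0.npz')) for n in('scene','top')}
roi={'scene':(150,220,190,280),'top':(365,255,402,290)}
M={}
for n,d in D.items():
    u0,v0,u1,v1=roi[n];im=d['image'][v0:v1,u0:u1].astype(float)
    h=(im[...,0]-im[...,2])/(im.sum(2)+1)   # orange-ness
    M[n]=np.clip((h-.1)/.2,0,1)
    print(n,M[n].sum())
P=wedge_parts()
def cost(p,names=('scene','top')):
    return sum(np.abs(render(D[n],P,p,.005,roi=roi[n])-M[n]).sum() for n in names)
def best(names):
    R=[]
    for y in np.arange(-np.pi,np.pi,.4):
        r=minimize(cost,[.405,-.262,y],args=(names,),method='Nelder-Mead',options=dict(initial_simplex=np.array([.405,-.262,y])+np.array([[0,0,0],[.015,0,0],[0,.015,0],[0,0,.3]])))
        R.append((r.fun,r.x))
    R.sort(key=lambda a:a[0]);return R[:3]
for nm in(('scene','top'),('scene',),('top',)):
    print(nm,best(nm))
p=best(('scene','top'))[0][1]
for n in D:
    r=render(D[n],P,p,.005,roi=roi[n]);u0,v0,u1,v1=roi[n]
    im=D[n]['image'][v0:v1,u0:u1,::-1].copy();im=cv2.resize(im,None,fx=6,fy=6,interpolation=0)
    e=cv2.resize(r,None,fx=6,fy=6)>.5;cs,_=cv2.findContours(e.astype(np.uint8),0,2);cv2.drawContours(im,cs,-1,(0,255,0),1)
    cv2.imwrite(f'pics/fw_{n}.png',im)
E
python3 fw.py
```

```text
scene 464.06265216857605
top 221.99718463795318
('scene', 'top') [(np.float64(142.667868313825), array([ 0.40898956, -0.26266067, -0.08224229])), (np.float64(142.667868313825), array([ 0.40898482, -0.26263973, -0.08293787])), (np.float64(143.05366511456296), array([ 0.40887584, -0.26259448, -0.10975707]))]
('scene',) [(np.float64(112.92660576010712), array([ 0.40630939, -0.26184518, -0.14229238])), (np.float64(113.23362422795208), array([ 0.40766233, -0.26191012, -0.18726853])), (np.float64(114.80160576010712), array([ 0.40771803, -0.2624666 , -0.13520614]))]
('top',) [(np.float64(11.207825089673271), array([ 0.40936799, -0.26140624,  0.01106587])), (np.float64(11.23669284049422), array([ 0.40937715, -0.26171401, -0.00295932])), (np.float64(11.70286794356491), array([ 0.40929687, -0.26205345,  0.01400521]))]
```

```bash
cat >> fw.py <<'E'
# tray occlusion: walls
def occ(n,p):
    W=[box(28,33,-25,25,0,24),box(-33,33,-25,-20,0,24)]
    # tray centre relative to wedge: p[3:5]
    return render(D[n],W,[p[3],p[4],p[2]],0,roi=roi[n])
def cost2(p):
    return sum(np.abs(render(D[n],P,p,.005,roi=roi[n])*(1-occ(n,p) if n=='scene' else 1)-M[n]).sum() for n in D)
b=None
for y in(-.15,-.05,.05):
  x0=np.array([.409,-.262,y,.405,-.262])
  r=minimize(cost2,x0,method='Nelder-Mead',options=dict(initial_simplex=np.vstack([x0,x0+np.diag([.006,.006,.15,.006,.006])]),maxiter=600));print(r.fun,r.x)
  if b is None or r.fun<b.fun:b=r
p=b.x;ims=[]
for n in D:
    u0,v0,u1,v1=roi[n]
    im=D[n]['image'][v0:v1,u0:u1,::-1].copy();im=cv2.resize(im,None,fx=8,fy=8,interpolation=2)
    for parts,z,pp,c in((P,.005,p,(0,255,0)),([box(-33,33,-25,25,0,24)],0,[p[3],p[4],p[2]],(255,0,0))):
      e=cv2.resize(render(D[n],parts,pp,z,roi=roi[n]),None,fx=8,fy=8)>.5;cs,_=cv2.findContours(e.astype(np.uint8),0,2);cv2.drawContours(im,cs,-1,c,1)
    ims.append(cv2.resize(im,(390,480)))
cv2.imwrite(f'pics/fw2.png',np.hstack(ims))
E
python3 fw.py
```

```text
scene 464.06265216857605
top 221.99718463795318
('scene', 'top') [(np.float64(142.667868313825), array([ 0.40898956, -0.26266067, -0.08224229])), (np.float64(142.667868313825), array([ 0.40898482, -0.26263973, -0.08293787])), (np.float64(143.05366511456296), array([ 0.40887584, -0.26259448, -0.10975707]))]
('scene',) [(np.float64(112.92660576010712), array([ 0.40630939, -0.26184518, -0.14229238])), (np.float64(113.23362422795208), array([ 0.40766233, -0.26191012, -0.18726853])), (np.float64(114.80160576010712), array([ 0.40771803, -0.2624666 , -0.13520614]))]
('top',) [(np.float64(11.207825089673271), array([ 0.40936799, -0.26140624,  0.01106587])), (np.float64(11.23669284049422), array([ 0.40937715, -0.26171401, -0.00295932])), (np.float64(11.70286794356491), array([ 0.40929687, -0.26205345,  0.01400521]))]
98.68869800218732 [ 0.40940112 -0.26274531 -0.12240107  0.40485959 -0.26282509]
101.4882215111738 [ 0.40914759 -0.26295276 -0.10040576  0.4055058  -0.25974648]
100.05230601101582 [ 0.40935232 -0.26309447 -0.07120024  0.40512067 -0.25945414]
```

View pics/fw2.png

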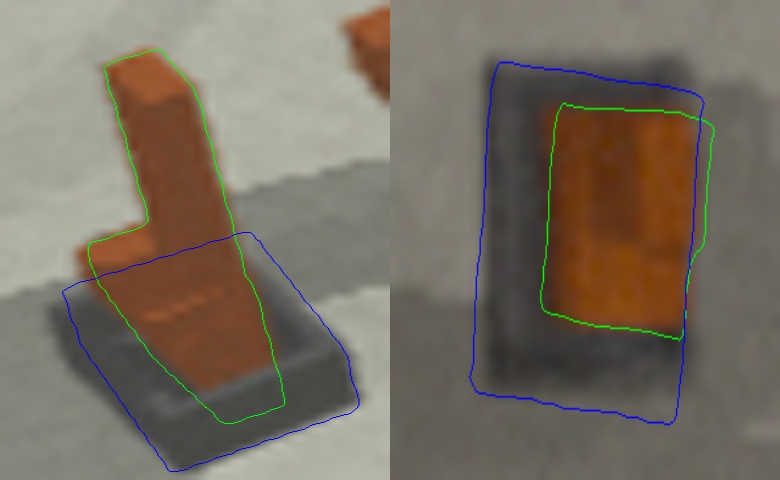

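```bash
cat > fc.py <<'E'
from fit import *
D={n:dict(np.load(f'pics/{n}0.npz')) for n in('scene','top')}
G={}
for n,d in D.items():
    g=cv2.GaussianBlur(d['image'].astype(np.float32),(0,0),1.0)
    G[n]=np.sqrt(sum(cv2.Sobel(g[...,c],-1,1,0)**2+cv2.Sobel(g[...,c],-1,0,1)**2 for c in range(3)))
    G[n]=np.minimum(G[n],np.percentile(G[n],97))
def L(a,b): return np.linspace(a,b,40)/1e3
o=112.5;i=98.8
lines=[L((-37,-o,38),(-37,o,38)),L((37,-o,38),(37,o,38)),L((37,-o,0),(37,o,0)),L((-30,-i,38),(-30,75,38)),L((30,-i,38),(30,i,38)),
 L((-37,o,50),(37,o,50)),L((-37,i,50),(37,i,50)),L((-37,-o,53),(37,-o,53)),L((-37,-i,53),(37,-i,53)),L((-37,-o,0),(37,-o,0)),L((37,-o,0),(37,-o,53))]
A=np.vstack(lines)
def score(p,names):
    s=0
    for n in names:
        q=proj(D[n],T(p,A)).astype(np.float32)
        s-=cv2.remap(G[n],q[:,0].reshape(-1,1),q[:,1].reshape(-1,1),1).sum()
    return s/len(names)
# caps
hsv=dict(blue=(105,125),green=(50,80),yellow=(18,32))
for n,d in D.items():
    H=cv2.cvtColor(d['image'],cv2.COLOR_RGB2HSV);c=[]
    for k,(a,b) in hsv.items():
        r=(H[...,0]>=a)&(H[...,0]<=b)&(H[...,1]>120)
        u0,v0,u1,v1=(255,225,330,270) if n=='scene' else (258,190,330,220)
        m=np.zeros(r.shape,bool);m[v0:v1,u0:u1]=r[v0:v1,u0:u1]
        nn,lab,st,ce=cv2.connectedComponentsWithStats(m.astype(np.uint8));j=1+np.argmax(st[1:,4])
        # top-face height ~58 for top cam; mid cap for scene
        print(n,k,ce[j].round(1),st[j,4],ray(d,ce[j],.058 if n=='top' else .052).round(4))
from scipy.optimize import brute
for nm in(('scene','top'),('scene',),('top',)):
    best=None
    for x in np.arange(.565,.615,.004):
        for y in np.arange(-.04,.03,.004):
            for w in np.arange(-.25,.0,.03):
                s=score([x,y,w],nm)
                if best is None or s<best[0]:best=(s,[x,y,w])
    r=minimize(score,best[1],args=(nm,),method='Nelder-Mead',options=dict(initial_simplex=np.array(best[1])+np.array([[0,0,0],[.004,0,0],[0,.004,0],[0,0,.03]])))
    print(nm,best,r.fun,r.x.round(4))
    if len(nm)==2:p=r.x;np.save('carrier.npy',p)
ims=[]
for n,(u0,v0,u1,v1) in(('scene',(245,180,355,285)),('top',(240,175,340,235))):
    k=6;im=cv2.resize(D[n]['image'][v0:v1,u0:u1,::-1],None,fx=k,fy=k,interpolation=2)
    for l in lines:
        q=((proj(D[n],T(p,l))-[u0,v0]+.5)*k).astype(int);cv2.polylines(im,[q.reshape(-1,1,2)],False,(0,255,0),1)
    cv2.imwrite(f'pics/fc_{n}.png',im)
E
python3 fc.py
```

```text
scene blue [314.5 235.8] 181 [0.5908 0.0446 0.052 ]
scene green [294.8 242.4] 117 [ 0.5782 -0.0094  0.052 ]
scene yellow [272.9 252.7] 218 [ 0.5729 -0.0735  0.052 ]
top blue [272.6 200.5] 161 [0.5995 0.0396 0.058 ]
top green [293.7 203.7] 155 [ 0.5906 -0.0173  0.058 ]
top yellow [315.8 207.3] 180 [ 0.5807 -0.077   0.058 ]
('scene', 'top') (np.float32(-45623.664), [np.float64(0.589), np.float64(-0.008000000000000028), np.float64(-0.19)]) -46978.66015625 [ 0.5872 -0.008  -0.1866]
('scene',) (np.float32(-55861.414), [np.float64(0.589), np.float64(-0.008000000000000028), np.float64(-0.19)]) -56402.109375 [ 0.5885 -0.0082 -0.1766]
('top',) (np.float32(-44122.125), [np.float64(0.585), np.float64(0.01999999999999995), np.float64(-0.22)]) -44713.90625 [ 0.5837  0.0187 -0.2054]
```

View pics/fc_scene.png

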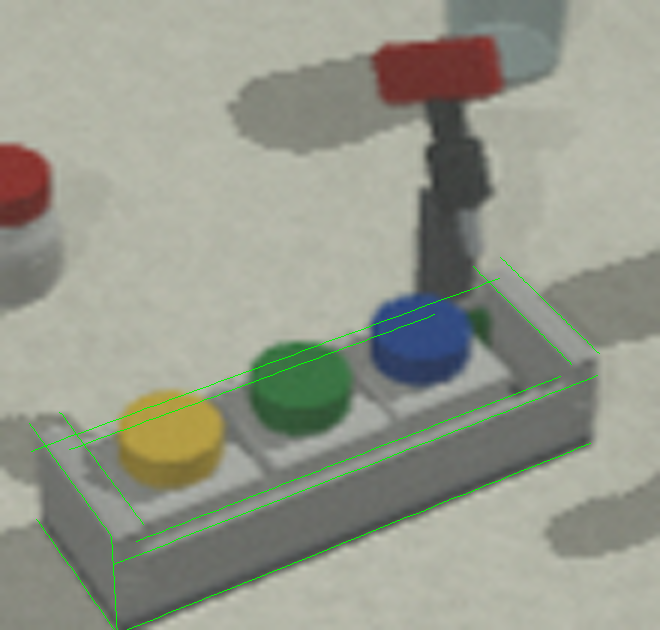

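View pics/fc_top.png

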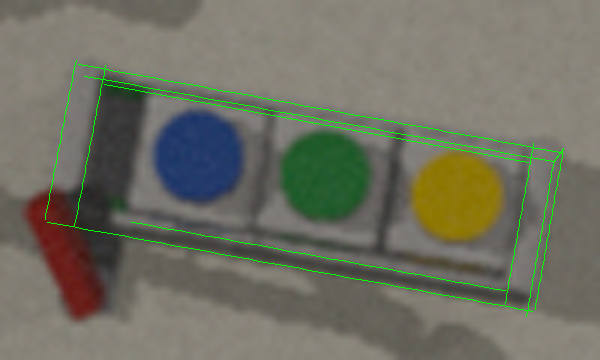

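```bash
cat > fc2.py <<'E'
from fc import *
print('----')
c=np.array([ray(D['top'],u,.066)[:2] for u in((272.6,200.5),(293.7,203.7),(315.8,207.3))]);s=np.array([ray(D['scene'],u,.061)[:2] for u in((314.5,235.8),(294.8,242.4),(272.9,252.7))])
print(c.round(4),s.round(4),(c-s).round(4))
for a in(c,s): v=a[0]-a[2];print('yaw',-np.arctan2(v[0],v[1]),'meanpt',a.mean(0))
lines=[L((-37,-o,38),(-37,75,38)),L((37,-o,0),(37,o,0)),L((37,-o,38),(37,o,38)),
 L((-37,o,50),(37,o,50)),L((-37,i,50),(37,i,50)),L((-37,-o,53),(37,-o,53)),L((-37,-i,53),(37,-i,53)),L((-37,-o,0),(37,-o,0)),L((37,-o,0),(37,-o,53))]
A=np.vstack(lines)
for nm in(('scene','top'),('scene',),('top',)):
    best=None
    for x in np.arange(.58,.60,.001):
        for y in np.arange(-.02,.01,.001):
            for w in np.arange(-.2,-.12,.01):
                q=score([x,y,w],nm)
                if best is None or q<best[0]:best=(q,[x,y,w])
    r=minimize(score,best[1],args=(nm,),method='Nelder-Mead',options=dict(initial_simplex=np.array(best[1])+np.array([[0,0,0],[.002,0,0],[0,.002,0],[0,0,.02]])))
    print(nm,best,r.fun,r.x.round(4));p=r.x
    for n,(u0,v0,u1,v1) in(('scene',(245,180,355,285)),('top',(240,175,340,235))):
        if n not in nm: continue
        k=6;im=cv2.resize(D[n]['image'][v0:v1,u0:u1,::-1],None,fx=k,fy=k,interpolation=2)
        for l in lines:
            q=((proj(D[n],T(p,l))-[u0,v0]+.5)*k).astype(int);cv2.polylines(im,[q.reshape(-1,1,2)],False,(0,255,0),1)
        cv2.imwrite(f'pics/fd_{n}{len(nm)}.png',im)
E
python3 fc2.py | sed -n '/----/,$p'
```

```text
----
[[ 0.5986  0.0393]
 [ 0.5897 -0.0174]
 [ 0.5797 -0.0767]] [[ 0.5986  0.037 ]
 [ 0.5861 -0.0161]
 [ 0.5809 -0.0795]] [[ 0.      0.0023]
 [ 0.0036 -0.0013]
 [-0.0012  0.0029]]
yaw -0.1615331082090923 meanpt [ 0.58935841 -0.01824291]
yaw -0.15053245008824565 meanpt [ 0.58852674 -0.01953067]
('scene', 'top') (np.float32(-46912.9), [np.float64(0.587), np.float64(-0.00799999999999999), np.float64(-0.19)]) -46987.0234375 [ 0.5872 -0.008  -0.1876]
('scene',) (np.float32(-56244.32), [np.float64(0.588), np.float64(-0.00799999999999999), np.float64(-0.18)]) -56403.75 [ 0.5884 -0.0082 -0.1763]
('top',) (np.float32(-43481.703), [np.float64(0.58), np.float64(-0.0029999999999999853), np.float64(-0.18)]) -43563.703125 [ 0.5797 -0.0033 -0.1848]
```

View pics/fd_scene2.png

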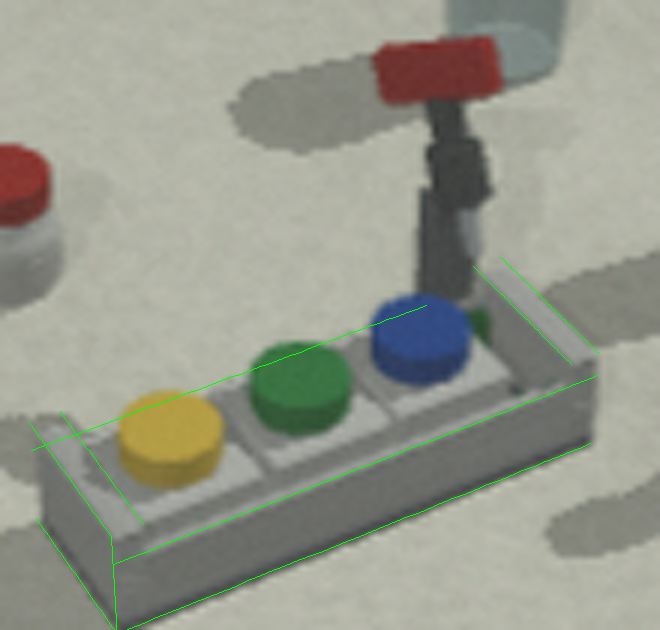

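View pics/fd_top2.png

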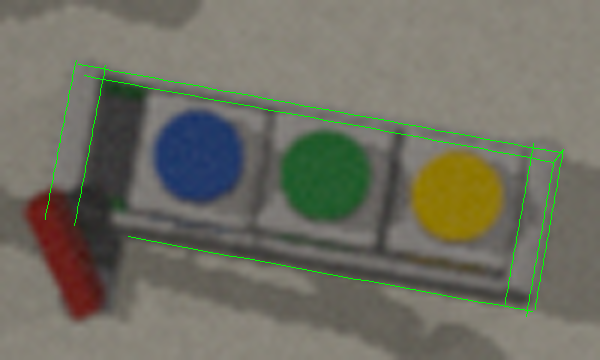

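```bash
python3 - <<'E'
from h import *
for n,(u0,v0,u1,v1),k in(('top',(240,180,285,225),13),('scene',(305,205,350,250),13)):
    d=dict(np.load(f'pics/{n}0.npz'));im=cv2.resize(d['image'][v0:v1,u0:u1,::-1],None,fx=k,fy=k,interpolation=2)
    im=np.clip(im.astype(float)*1.5,0,255).astype(np.uint8)
    for i in range(0,45,5):
        cv2.putText(im,str(u0+i),(i*k,10),0,.35,(0,0,255));cv2.putText(im,str(v0+i),(0,i*k+10),0,.35,(0,0,255))
    cv2.imwrite(f'pics/bay_{n}.png',im)
E
```

```text
(no output)
```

View pics/bay_top.png

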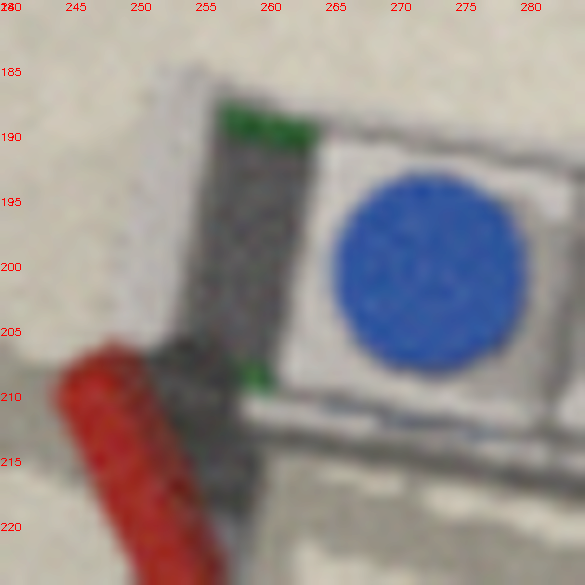

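View pics/bay_scene.png

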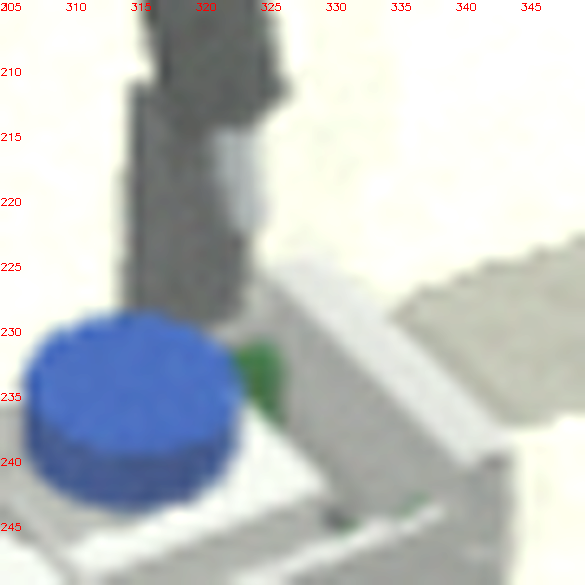

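```bash
python3 - <<'E'
from h import *
d=dict(np.load('pics/top0.npz'));f=lambda a,z:ray(d,(240+a[0]/13-.46,180+a[1]/13-.46),z)[:2]
y=-.165
ex=np.array([np.cos(y),np.sin(y)]);ey=np.array([-np.sin(y),np.cos(y)])
for nm,a,z in(('end in',(218,95),.05),('end in',(178,335),.05),('end out',(160,75),.05),('end out',(118,320),.05),('jar',(318,140),.05),('jar',(280,385),.05),('cheek+',(222,138),.04),('cheek+',(312,152),.04),('cheek-',(250,362),.04),('+x in rim',(225,98),.038),('+x rim',(560,150),.038)):
    p=f(a,z);print(nm,p.round(4),'along ex %.4f ey %.4f'%(p@ex,p@ey))
for c in([.589,-.008],[.5872,-.008]): print(np.array(c)@ex,np.array(c)@ey)
d=dict(np.load('pics/scene0.npz'));f=lambda a,z:ray(d,(305+a[0]/13-.46,205+a[1]/13-.46),z)[:2]
for nm,a,z in(('end in',(265,270),.05),('end in',(465,465),.05),('end out',(310,260),.05),('end out',(510,440),.05),('outerbottom',(510,560),.0)):
    p=f(a,z);print(nm,p.round(4),'along ex %.4f ey %.4f'%(p@ex,p@ey))
E
```

```text
end in [0.6382 0.0843] along ex 0.6156 ey 0.1880
end in [0.5876 0.0926] along ex 0.5644 ey 0.1878
end out [0.6425 0.0965] along ex 0.6179 ey 0.2007
end out [0.5908 0.1052] along ex 0.5655 ey 0.2008
jar [0.6285 0.0633] along ex 0.6096 ey 0.1657
jar [0.577  0.0712] along ex 0.5574 ey 0.1650
cheek+ [0.6304 0.0842] along ex 0.6080 ey 0.1866
cheek+ [0.6274 0.0652] along ex 0.6081 ey 0.1673
cheek- [0.5828 0.0782] along ex 0.5621 ey 0.1729
+x in rim [0.6392 0.0837] along ex 0.6168 ey 0.1876
+x rim [0.6278 0.0128] along ex 0.6172 ey 0.1158
0.5823144299469225 0.0888532761106225
0.5805388769072992 0.08855762191483967
end in [0.5756 0.095 ] along ex 0.5522 ey 0.1883
end in [0.6429 0.083 ] along ex 0.6206 ey 0.1874
end out [0.5791 0.104 ] along ex 0.5541 ey 0.1977
end out [0.6433 0.0947] along ex 0.6190 ey 0.1991
outerbottom [0.6302 0.1132] along ex 0.6031 ey 0.2152
```

```bash
sed -i 's/^    print(n,M\[n\].sum())/    if n=="scene": M[n][:,33:]*=(np.arange(60)[:,None]>25); M[n][52:]=0\n    print(n,M[n].sum())/; s/(1-occ(n,p) if n==.scene. else 1)/((1-occ(n,p))*(np.arange(60)[:,None]<52) if n=="scene" else 1)/' fw.py
python3 fw.py | tail -3
```

```text
66.5888431275335 [ 0.40940112 -0.26274531 -0.12240107  0.40485959 -0.26282509]
69.38836663651995 [ 0.40914759 -0.26295276 -0.10040576  0.4055058  -0.25974648]
67.95245113636199 [ 0.40935232 -0.26309447 -0.07120024  0.40512067 -0.25945414]
```

Request:
carry_out:
  plan:
    - [1.2,1.3,0.8,0.12]
    - [1.2,1.3,0.8,0.12]
    - [1.2,1.3,0.8,0.12]
    - [1.2,1.3,0.8,0.12]
    - [1.2,1.3,0.8,0.12]
  grip: 5.5

```text
clock: 1.82
ee_pos: [0.1952, -0.5174, 0.2691]
ee_rot: [[0.748, -0.664, -0.004], [-0.664, -0.748, 0.004], [-0.005, -0.0, -1.0]]
contact_force: [0.2, -0.4, -0.4]
gripper_width: 0.055
```

Request:
carry_out:
  plan:
    - [1.2,1.3,0,0.12]
    - [1.2,1.3,0,0.12]
    - [1.2,1.3,0,0.12]
    - [1.2,1.3,0,0.12]
    - [1.2,1.3,0,0.12]

```text
clock: 2.23
ee_pos: [0.2582, -0.4502, 0.2728]
ee_rot: [[0.995, -0.1, -0.001], [-0.1, -0.995, -0.003], [-0.001, 0.004, -1.0]]
contact_force: [0.4, -0.2, 0.3]
gripper_width: 0.055
```

Request:
carry_out:
  plan:
    - [1.2,1.4,0,0.12]
    - [1.2,1.4,0,0.12]
    - [1.2,1.4,0,0.12]
    - [1.2,1.4,0,0.12]
    - [1.2,1.4,0,0.12]

```text
clock: 2.65
ee_pos: [0.3208, -0.3767, 0.2735]
ee_rot: [[0.865, 0.501, 0.002], [0.501, -0.865, -0.005], [-0.0, 0.005, -1.0]]
contact_force: [-0.6, -0.0, -0.1]
gripper_width: 0.0549
```

Request:
carry_out:
  plan:
    - [1.2,1.4,0,0.12]
    - [1.2,1.4,0,0.12]
    - [1.2,1.4,0,0.12]
    - [1.2,1.4,0,0.12]
    - [1.2,1.4,0,0.0]

```text
clock: 3.07
ee_pos: [0.3836, -0.3028, 0.2743]
ee_rot: [[0.512, 0.859, 0.006], [0.859, -0.512, -0.004], [-0.001, 0.007, -1.0]]
contact_force: [0.7, -0.2, 0.1]
gripper_width: 0.0548
```

Request:
carry_out:
  plan:
    - [0.9,1.0,0,0.12]
    - [0.9,1.0,0,0.12]
    - [0.9,1.0,0,0.12]
    - [0.9,1.1,0,0.12]
    - [0,0,-1,0.02]

```text
clock: 3.48
ee_pos: [0.424, -0.2576, 0.2669]
ee_rot: [[0.017, 1.0, 0.012], [1.0, -0.017, -0.003], [-0.003, 0.012, -1.0]]
contact_force: [0.4, -1.3, 0.6]
gripper_width: 0.0547
```

Request:
carry_out:
  plan:
    - [0,0,-2,0]
    - [0,0,-2,0]
    - [0,0,-2,0]
    - [0,0,-2,0]
    - [0,0,0,0]

```text
clock: 3.9
ee_pos: [0.4229, -0.2577, 0.1815]
ee_rot: [[0.023, 1.0, 0.012], [1.0, -0.023, -0.004], [-0.004, 0.012, -1.0]]
contact_force: [-0.6, -0.6, -0.5]
gripper_width: 0.0551
```

```bash
python3 - <<'E'
from h import *
s=read_state();print(s['clock'],s['ee_pos'],np.arctan2(s['ee_rot'][1][0],s['ee_rot'][0][0]))
ims=[]
for n,(u0,v0,u1,v1) in(('scene',(120,170,210,290)),('top',(330,210,420,330))):
    d=snap(n);im=d['image'][v0:v1,u0:u1,::-1].copy();k=4.4;im=cv2.resize(im,None,fx=k,fy=k,interpolation=2)
    for X in(s['ee_pos'],[.4195,-.2615,.129]):
        q=(proj(d,X)[0]-[u0,v0]+.5)*k;cv2.circle(im,tuple(q.astype(int)),4,(255,255,0) ,-1)
    ims.append(im)
cv2.imwrite('pics/g1.png',np.hstack(ims))
E
```

```text
3.9 [ 0.42288618 -0.2576979   0.18149549] 1.5476962538186272
```

View pics/g1.png

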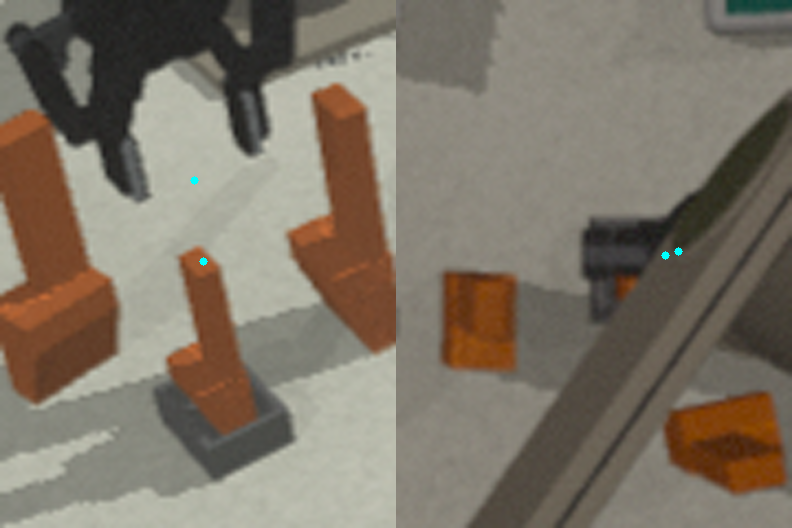

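Request:
carry_out:
  plan:
    - [-0.35,-0.4,-1.0,0.02]
    - [0,0,-2,0]
    - [0,0,-2,0]
    - [0,0,-2,0]
    - [0,0,-1.5,0]

```text
clock: 4.42
ee_pos: [0.427, -0.2697, 0.1123]
ee_rot: [[0.007, 0.999, 0.033], [1.0, -0.007, -0.021], [-0.021, 0.033, -0.999]]
contact_force: [-0.6, -0.2, 0.2]
gripper_width: 0.0551
```

```bash
python3 - <<'E'
from h import *
s=read_state();print(s['clock'],s['ee_pos'],s['contact_force'],np.arctan2(s['ee_rot'][1][0],s['ee_rot'][0][0]))
d=snap('scene');cv2.imwrite('pics/g2.png',cv2.resize(d['image'][180:290,120:220,::-1],None,fx=5,fy=5,interpolation=2))
E
```

```text
4.4167 [ 0.42703762 -0.26970811  0.11226982] [-0.59157007 -0.19212165  0.15169515] 1.5634625593171274
```

View pics/g2.png

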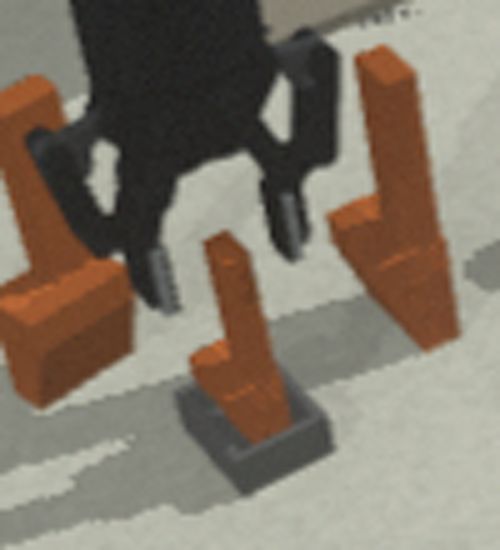

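Request:
carry_out:
  plan:
    - [-0.4,0.5,0,0]
    - [-0.2,0.2,0,0]

```text
clock: 4.63
ee_pos: [0.42, -0.2625, 0.1114]
ee_rot: [[0.009, 0.999, 0.031], [1.0, -0.009, -0.02], [-0.019, 0.031, -0.999]]
contact_force: [-1.3, 0.9, -0.3]
gripper_width: 0.0549
```

Request:
carry_out:
  plan:
    - [0,0,-0.7,0]
    - [0,0,-0.7,0]
    - [0,0,-0.6,0]
    - [0,0,0,0]

```text
clock: 4.97
ee_pos: [0.4224, -0.2642, 0.0954]
ee_rot: [[0.01, 0.999, 0.038], [1.0, -0.009, -0.025], [-0.025, 0.038, -0.999]]
contact_force: [0.5, 0.1, -0.8]
gripper_width: 0.0548
```

Request:
carry_out:
  plan:
    - [-0.2,0.1,-0.2,0]
    - [0,0,0,0]
    - [0,0,0,0]
    - [0,0,0,0]
    - [0,0,0,0]
  grip: 0.5
  newtons: 50

```text
clock: 5.38
ee_pos: [0.4205, -0.2632, 0.0936]
ee_rot: [[0.01, 0.999, 0.038], [1.0, -0.009, -0.025], [-0.025, 0.038, -0.999]]
contact_force: [0.0, 0.8, -1.3]
gripper_width: 0.0136
```

Request:
carry_out:
  plan:
    - [0,0,0,0]
    - [0,0,0,0]

```text
clock: 5.55
ee_pos: [0.4204, -0.2632, 0.0936]
ee_rot: [[0.01, 0.999, 0.038], [1.0, -0.009, -0.025], [-0.025, 0.038, -0.999]]
contact_force: [-0.3, -0.8, -0.4]
gripper_width: 0.0137
```

```bash
python3 - <<'E'
from h import *
d=snap('scene');cv2.imwrite('pics/g3.png',cv2.resize(d['image'][180:290,120:220,::-1],None,fx=5,fy=5,interpolation=2))
E
```

```text
(no output)
```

View pics/g3.png

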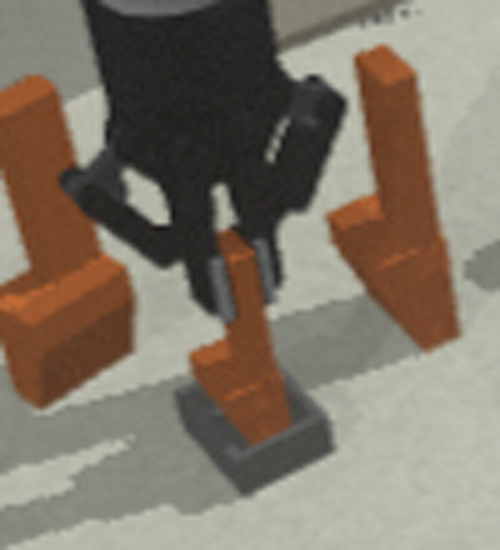

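Request:
carry_out:
  plan:
    - [0,0,1.5,0]
    - [0,0,2.5,0]
    - [0,0,2.5,0]
    - [0,0,2.5,0]
    - [0,0,2.0,0]

```text
clock: 6.02
ee_pos: [0.4154, -0.2594, 0.1998]
ee_rot: [[0.01, 1.0, 0.026], [1.0, -0.009, -0.016], [-0.016, 0.026, -1.0]]
contact_force: [0.6, -0.5, -0.6]
gripper_width: 0.0132
```

Request:
carry_out:
  plan:
    - [2,2.5,0,-0.03]
    - [2,2.5,0,-0.03]
    - [2,2.5,0,-0.03]
    - [2,2.5,0,-0.03]
    - [2,2.5,0,-0.03]

```text
clock: 6.43
ee_pos: [0.5187, -0.1376, 0.2087]
ee_rot: [[0.176, 0.984, 0.033], [0.984, -0.175, -0.031], [-0.024, 0.037, -0.999]]
contact_force: [0.9, -0.8, -0.7]
gripper_width: 0.0131
```

Request:
carry_out:
  plan:
    - [1.8,2.5,0,0]
    - [1.8,2.5,0,0]
    - [1.8,2.5,0,0]
    - [1.8,2.5,0,0]
    - [1.5,2.0,0,0]

```text
clock: 6.85
ee_pos: [0.6099, -0.0097, 0.2084]
ee_rot: [[0.177, 0.984, 0.033], [0.984, -0.176, -0.031], [-0.024, 0.038, -0.999]]
contact_force: [0.2, -0.3, -1.0]
gripper_width: 0.0133
```

Request:
carry_out:
  plan:
    - [0.2,2.0,0,0]
    - [0.2,2.0,0,0]
    - [0,2.0,0,0]
    - [0,1.5,0,0]
    - [0,0,0,0]

```text
clock: 7.27
ee_pos: [0.616, 0.0744, 0.2061]
ee_rot: [[0.172, 0.985, 0.031], [0.985, -0.172, -0.029], [-0.023, 0.036, -0.999]]
contact_force: [0.4, -0.3, -0.3]
gripper_width: 0.0136
```

```bash
python3 - <<'E'
from fit import *
s=read_state();R=np.array(s['ee_rot']);print(s['clock'],s['ee_pos'],s['contact_force'],np.arctan2(R[1,0],R[0,0]),R[:,2])
ims=[]
for n,(u0,v0,u1,v1) in(('scene',(240,130,370,290)),('top',(220,140,350,300))):
    d=snap(n);np.savez(f'pics/{n}1.npz',**d);im=d['image'][v0:v1,u0:u1,::-1].copy();k=3.0;ims.append(cv2.resize(im,None,fx=k,fy=k,interpolation=2))
cv2.imwrite('pics/g4.png',np.hstack(ims))
E
```

```text
7.2667 [0.61599251 0.0744425  0.2061461 ] [ 0.42807225 -0.26062695 -0.28328683] 1.3974475191664395 [ 0.03146228 -0.02896368 -0.9990852 ]
```

View pics/g4.png

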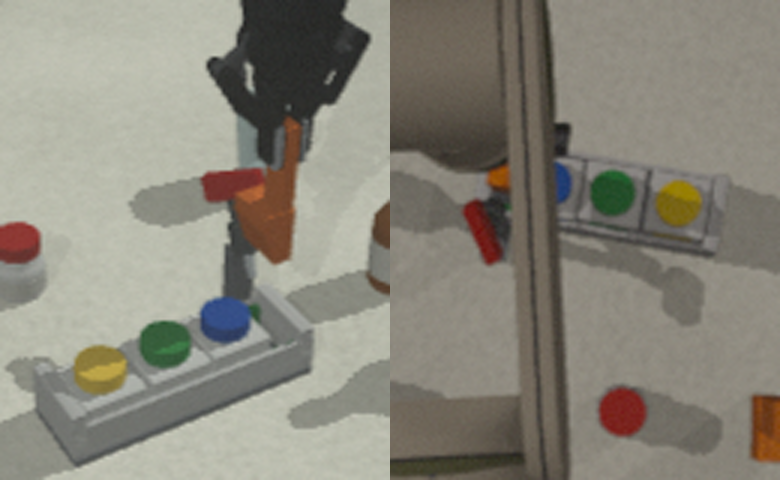

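```bash
cat > wf.py <<'E'
from fit import *
import sys
def fitw(d,s,roi,gz=.1094,gx=.010,ignore=None):
    R=np.array(s['ee_rot']);g=np.array(s['ee_pos'])-.019*R[:,2];yaw=np.arctan2(R[1,0],R[0,0])-np.pi/2
    u0,v0,u1,v1=roi;im=d['image'][v0:v1,u0:u1].astype(float)
    M=np.clip(((im[...,0]-im[...,2])/(im.sum(2)+1)-.1)/.2,0,1)
    H=cv2.cvtColor(d['image'][v0:v1,u0:u1],cv2.COLOR_RGB2HSV)[...,0]
    M[(H<4)|(H>16)]=0
    P=wedge_parts();S=4
    def rot(p):
        return cv2.Rodrigues(np.array([p[2],p[3],0.]))[0]@cv2.Rodrigues(np.array([0,0,yaw]))[0]
    def bottom(p): return g+rot(p)@[p[0]-gx,0,p[1]-gz]
    def ren(p):
        m=np.zeros(((v1-v0)*S,(u1-u0)*S),np.uint8);Rw=rot(p);b=bottom(p)
        for X in P:
            q=(proj(d,X@Rw.T+b)-[u0,v0]+.5)*S;cv2.fillConvexPoly(m,cv2.convexHull(np.round(q).astype(np.int32)),1)
        return cv2.resize(m.astype(np.float32),(u1-u0,v1-v0),interpolation=cv2.INTER_AREA)
    vis=np.ones(M.shape)
    # rows where the gripper covers the tab: ignore
    gp=proj(d,np.array(s['ee_pos'])+[0,0,-.004])[0]; vis[:max(0,int(gp[1]-v0))]=0
    f=lambda p:(np.abs(ren(p)-M)*vis).sum()+ .5*((p[0]/.004)**2+(p[1]/.004)**2+(p[2]/.03)**2+(p[3]/.03)**2)
    x0=np.zeros(4);best=None
    for t in(-.03,.0,.03):
        x=np.array([0,0,t,t]);r=minimize(f,x,method='Nelder-Mead',options=dict(initial_simplex=np.vstack([x,x+np.diag([.003,.003,.03,.03])]),maxiter=500))
        if best is None or r.fun<best.fun:best=r
    p=best.x;im=cv2.resize(d['image'][v0:v1,u0:u1,::-1],None,fx=8,fy=8,interpolation=2)
    e=cv2.resize(ren(p),None,fx=8,fy=8)>.5;cs,_=cv2.findContours(e.astype(np.uint8),0,2);cv2.drawContours(im,cs,-1,(0,255,0),1)
    e=cv2.resize(ren(x0),None,fx=8,fy=8)>.5;cs,_=cv2.findContours(e.astype(np.uint8),0,2);cv2.drawContours(im,cs,-1,(255,0,0),1)
    return best.fun,f(x0),p,bottom(p),bottom(x0),im
if __name__=='__main__':
    s=read_state();d=dict(np.load('pics/scene1.npz'));q=proj(d,s['ee_pos'])[0].astype(int)
    r=fitw(d,s,(q[0]-28,q[1]-25,q[0]+28,q[1]+50));print(*r[:5]);cv2.imwrite('pics/wf1.png',r[5])
E
python3 wf.py
```

```text
60.837959954270055 129.29418078979796 [-0.00371632  0.00441822  0.01546546 -0.00396697] [0.60234381 0.07652801 0.12015966] [0.60558722 0.07425919 0.11574482]
```

View pics/wf1.png

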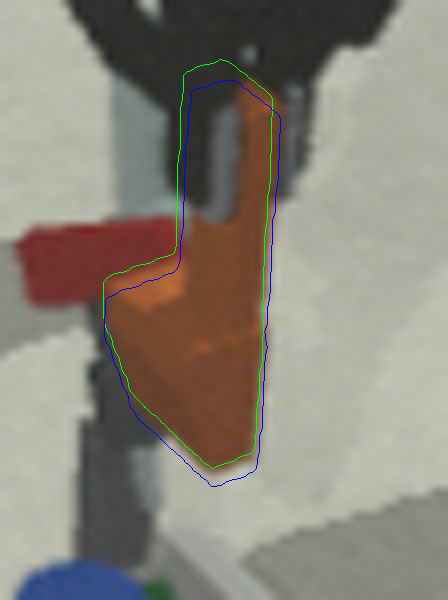

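Request:
carry_out:
  plan:
    - [0,0.4,-1,0]
    - [0,0.1,-1,0]
    - [-0.1,0.1,-1,0]
    - [0,0.1,-1,0]
    - [0,0,0,0]

```text
clock: 7.78
ee_pos: [0.6145, 0.0755, 0.1614]
ee_rot: [[0.177, 0.984, 0.031], [0.984, -0.177, -0.032], [-0.026, 0.036, -0.999]]
contact_force: [-0.4, -0.1, -2.3]
gripper_width: 0.0138
```

```bash
cat > chk.py <<'E'
from wf import *
tag=sys.argv[1]
s=read_state();d=snap('scene');np.savez(f'pics/scene_{tag}.npz',**d)
R=np.array(s['ee_rot']);print(s['clock'],s['ee_pos'].round(4),s['contact_force'].round(1),'yaw',np.arctan2(R[1,0],R[0,0]).round(3),R[:2,2].round(3))
q=proj(d,s['ee_pos'])[0].astype(int)
r=fitw(d,s,(q[0]-28,q[1]-25,q[0]+28,q[1]+45));print(*r[:5]);cv2.imwrite(f'pics/wf_{tag}.png',r[5])
E
python3 chk.py a
```

```text
7.7833 [0.6145 0.0755 0.1614] [-0.4 -0.1 -2.3] yaw 1.392 [ 0.031 -0.032]
56.70114090532171 113.75382377248843 [-0.00656662  0.00040811  0.01220765 -0.00565422] [0.59827731 0.08037657 0.07130829] [0.60412319 0.0778798  0.07094659]
```

View pics/wf_a.png

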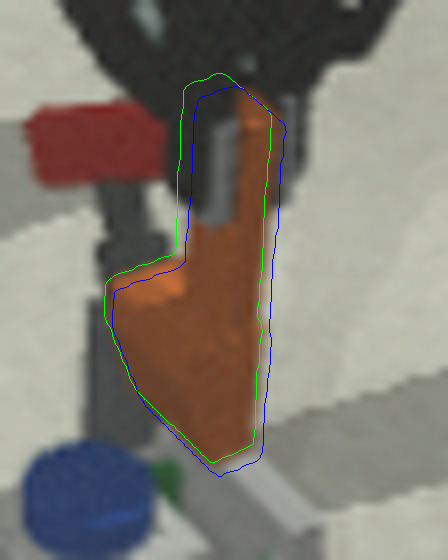

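```bash
cat > jf.py <<'E'
from fit import *
S1=dict(ee_pos=np.array([.61599,.07444,.20615]),ee_rot=np.array([[0.172,0.985,0.031],[0.985,-0.172,-0.029],[-0.023,0.036,-0.999]]))
S2=dict(ee_pos=np.array([.6145,.0755,.1614]),ee_rot=np.array([[0.177,0.984,0.031],[0.984,-0.177,-0.032],[-0.026,0.036,-0.999]]))
P=wedge_parts()
def prep(f,s):
    d=dict(np.load(f));R=s['ee_rot'];g=s['ee_pos']-.019*R[:,2];yaw=np.arctan2(R[1,0],R[0,0])-np.pi/2
    q=proj(d,s['ee_pos'])[0].astype(int);u0,v0,u1,v1=q[0]-28,q[1]-25,q[0]+28,q[1]+45
    im=d['image'][v0:v1,u0:u1].astype(float);M=np.clip(((im[...,0]-im[...,2])/(im.sum(2)+1)-.1)/.2,0,1)
    H=cv2.cvtColor(d['image'][v0:v1,u0:u1],cv2.COLOR_RGB2HSV)[...,0];M[(H<4)|(H>16)]=0
    vis=np.ones(M.shape);vis[:29]=0
    return d,g,yaw,(u0,v0,u1,v1),M,vis
I=[prep('pics/scene1.npz',S1),prep('pics/scene_a.npz',S2)]
def pose(it,p):
    d,g,yaw,*_=it;Rw=cv2.Rodrigues(np.array([p[2],p[3],0.]))[0]@cv2.Rodrigues(np.array([0,0,yaw+p[4]]))[0]
    return Rw,g+Rw@[p[0]-.010,0,p[1]-.1094]
def ren(it,p):
    d,g,yaw,(u0,v0,u1,v1),M,vis=it;m=np.zeros(((v1-v0)*4,(u1-u0)*4),np.uint8);Rw,b=pose(it,p)
    for X in P:
        q=(proj(d,X@Rw.T+b)-[u0,v0]+.5)*4;cv2.fillConvexPoly(m,cv2.convexHull(np.round(q).astype(np.int32)),1)
    return cv2.resize(m.astype(np.float32),(u1-u0,v1-v0),interpolation=cv2.INTER_AREA)
def f(p,sz): return sum((np.abs(ren(i,p)-i[4])*i[5]).sum() for i in I)+.5*((p[0]/.005)**2+(p[1]/sz)**2+(p[2]/.03)**2+(p[3]/.03)**2+(p[4]/.03)**2)*2
for sz in(.0005,.002,.01):
    x=np.zeros(5);r=minimize(f,x,args=(sz,),method='Nelder-Mead',options=dict(initial_simplex=np.vstack([x,x+np.diag([-.005,.003,.02,.02,.02])]),maxiter=900))
    print(sz,r.fun,r.x.round(4),pose(I[0],r.x)[1].round(4),pose(I[1],r.x)[1].round(4))
E
python3 jf.py
```

```text
0.0005 77.57354003912796 [-0.0059 -0.0001  0.0194  0.0115 -0.031 ] [0.5985 0.0803 0.1159] [0.5971 0.0815 0.0711]
0.002 85.09975191381893 [-0.0039  0.0017  0.0043  0.0173 -0.0293] [0.5999 0.0782 0.1177] [0.5984 0.0794 0.073 ]
0.01 78.90447986921257 [-0.0044  0.0009  0.0053  0.021  -0.0403] [0.5991 0.0786 0.1169] [0.5976 0.0798 0.0722]
```

Request:
carry_out:
  plan:
    - [0.5,0,-0.5,0.03]
    - [0,0.1,-0.7,0]
    - [0,0,0,0]

```text
clock: 8.08
ee_pos: [0.6197, 0.0755, 0.1494]
ee_rot: [[0.149, 0.988, 0.031], [0.989, -0.148, -0.031], [-0.026, 0.036, -0.999]]
contact_force: [0.2, -0.1, -1.8]
gripper_width: 0.0136
```

```bash
python3 chk.py b; python3 - <<'E'
from fit import *
d=dict(np.load('pics/scene_b.npz'));u0,v0,u1,v1=295,180,355,250;k=10
im=cv2.resize(d['image'][v0:v1,u0:u1,::-1],None,fx=k,fy=k,interpolation=2)
p=[.5897,-.0078,-.165]
for l,c in((np.array([[-37,98.8,50],[37,98.8,50],[37,112.5,50],[-37,112.5,50],[-37,98.8,50]]),(0,255,0)),(np.array([[-37,-112.5,38],[-37,112.5,38]]),(0,255,0)),(np.array([[37,-112.5,38],[37,112.5,38]]),(0,255,0)),(np.array([[-20,82,50],[22,82,50],[22,98,50],[-20,98,50],[-20,82,50]]),(255,255,0))):
    q=((proj(d,T(p,l/1e3))-[u0,v0]+.5)*k).astype(int);cv2.polylines(im,[q.reshape(-1,1,2)],False,c,1)
cv2.imwrite('pics/b.png',im)
E
```

```text
8.0833 [0.6197 0.0755 0.1494] [ 0.2 -0.1 -1.8] yaw 1.421 [ 0.031 -0.031]
49.150606326278115 106.60983301769085 [-0.00369878  0.00116694  0.00749053  0.01397164] [0.60402035 0.07897241 0.0603172 ] [0.60918855 0.07761143 0.05893212]
```

View pics/b.png

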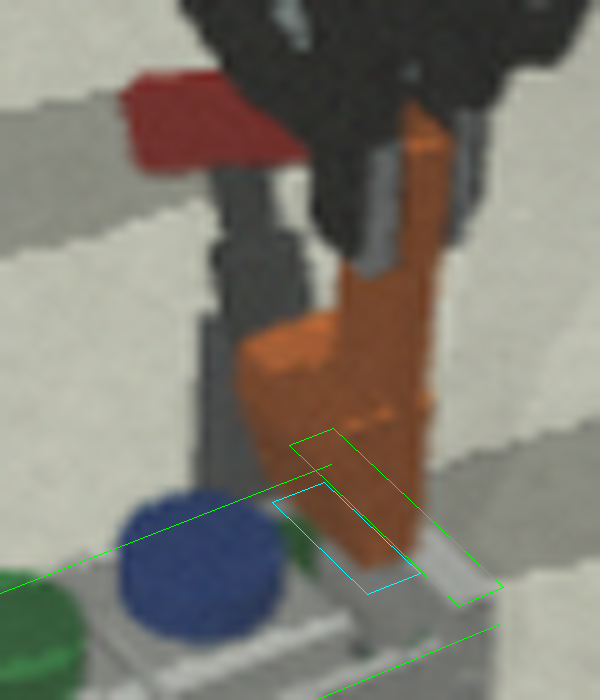

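Request:
carry_out:
  plan:
    - [0,0.15,-0.5,0]
    - [0,0.1,-0.5,0]
    - [0,0.1,-0.5,0]
    - [0,0,0,0]

```text
clock: 8.47
ee_pos: [0.6205, 0.0791, 0.1353]
ee_rot: [[0.151, 0.988, 0.034], [0.988, -0.15, -0.031], [-0.026, 0.039, -0.999]]
contact_force: [-0.2, -0.4, -1.5]
gripper_width: 0.0133
```

```bash
python3 chk.py c; python3 - <<'E'
from fit import *
d=dict(np.load('pics/scene_c.npz'));u0,v0,u1,v1=295,180,355,250;k=10
cv2.imwrite('pics/c.png',cv2.resize(d['image'][v0:v1,u0:u1,::-1],None,fx=k,fy=k,interpolation=2))
E
```

```text
8.4667 [0.6205 0.0791 0.1353] [-0.2 -0.4 -1.5] yaw 1.419 [ 0.034 -0.031]
50.614207463091255 95.40890527799004 [-0.00533408  0.00163509  0.00282076 -0.00279125] [0.60499547 0.08235785 0.04645814] [0.60996766 0.08124912 0.04485799]
```

View pics/c.png

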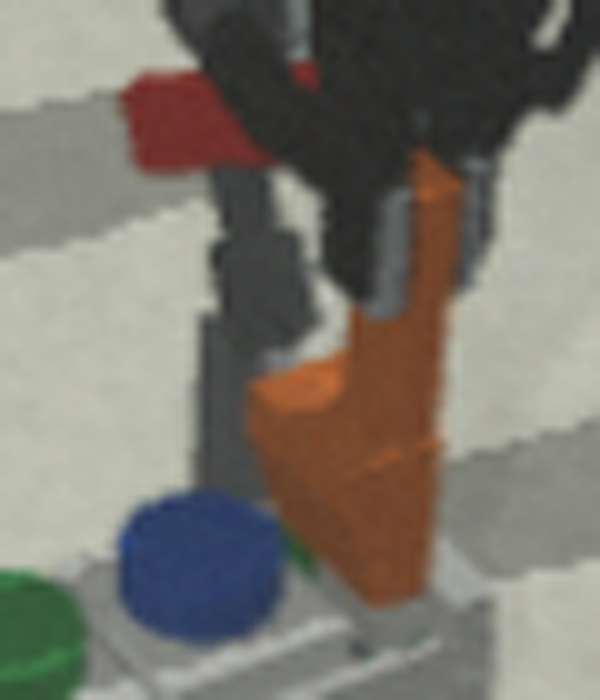

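Request:
carry_out:
  plan:
    - [0,-0.35,0,0]
    - [0,0,-0.5,0]
    - [0,0,-0.5,0]
    - [0,0,0,0]

```text
clock: 8.85
ee_pos: [0.6213, 0.0756, 0.1259]
ee_rot: [[0.151, 0.988, 0.037], [0.988, -0.15, -0.031], [-0.025, 0.041, -0.999]]
contact_force: [-0.4, 0.5, -0.2]
gripper_width: 0.0136
```

```bash
python3 chk.py d; python3 - <<'E'
from fit import *
d=dict(np.load('pics/scene_d.npz'));u0,v0,u1,v1=295,180,355,250;k=10
cv2.imwrite('pics/d.png',cv2.resize(d['image'][v0:v1,u0:u1,::-1],None,fx=k,fy=k,interpolation=2))
E
```

```text
8.85 [0.6213 0.0756 0.1259] [-0.4  0.5 -0.2] yaw 1.419 [ 0.037 -0.031]
59.00741513362884 108.55255605989058 [-7.02500572e-03  3.79421212e-05  2.76029494e-02 -1.42701278e-02] [0.60536239 0.08178577 0.03541302] [0.6107455  0.07770583 0.03549156]
```

View pics/d.png

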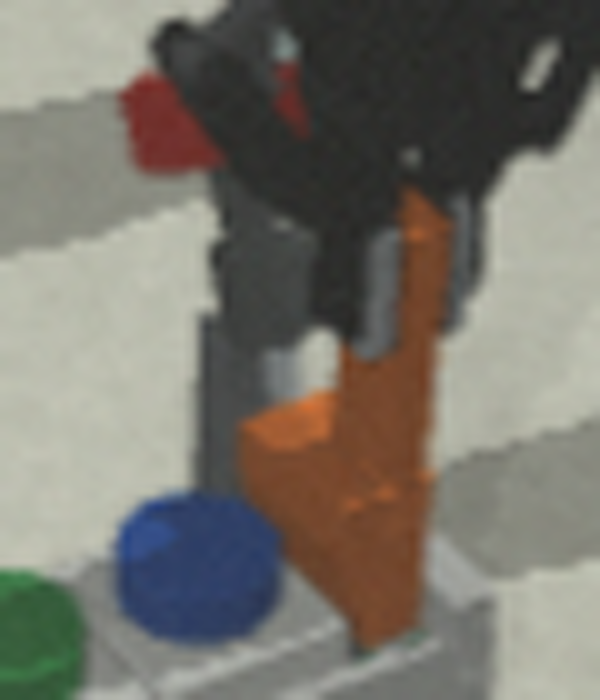

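Request:
carry_out:
  plan:
    - [-0.05,0.05,-0.5,0]
    - [-0.05,0.05,-0.5,0]
    - [0,0,0,0]

```text
clock: 9.15
ee_pos: [0.6244, 0.077, 0.1225]
ee_rot: [[0.151, 0.987, 0.047], [0.988, -0.15, -0.03], [-0.023, 0.051, -0.998]]
contact_force: [-0.9, 0.2, -1.5]
gripper_width: 0.0136
```

```bash
python3 - <<'E'
from h import *
s=read_state();print(s['clock'],s['qpos'].round(3),s['joint_torque'].round(1),s['contact_force'],s['wrist_torque'],s['ee_pos'])
E
python3 chk.py e; python3 - <<'E'
from fit import *
d=dict(np.load('pics/scene_e.npz'));u0,v0,u1,v1=295,180,355,250;k=10
cv2.imwrite('pics/e.png',cv2.resize(d['image'][v0:v1,u0:u1,::-1],None,fx=k,fy=k,interpolation=2))
E
```

```text
9.15 [ 0.06   0.241  1.567 -0.034  1.289 -1.35 ] [  0.  -62.4 -49.6  -0.3  -0.3   0. ] [-0.92053214  0.17973323 -1.54622938] [ 0.01397098  0.01203664 -0.01204889] [0.62443194 0.07696537 0.12247228]
9.15 [0.6244 0.077  0.1225] [-0.9  0.2 -1.5] yaw 1.419 [ 0.047 -0.03 ]
62.86939243540017 122.7128832435526 [-0.00484178  0.00215038  0.02674881  0.0248439 ] [0.60620972 0.08264589 0.03468881] [0.61365456 0.07905194 0.03204259]
```

View pics/e.png

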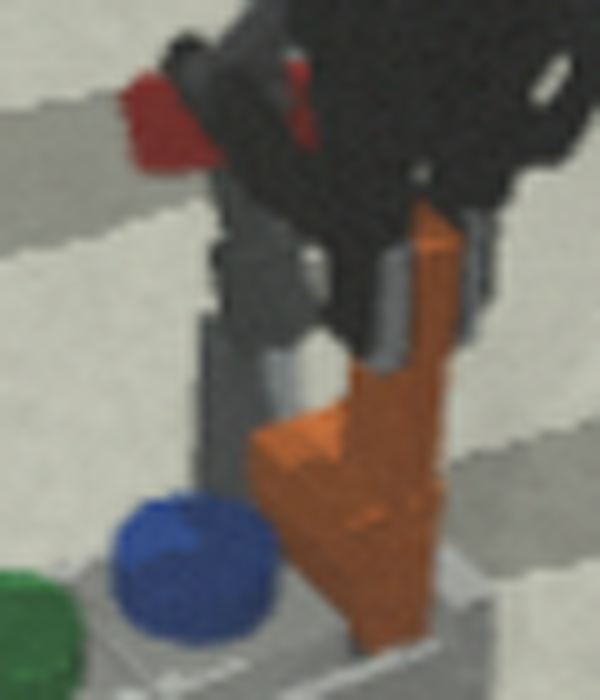

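Request:
carry_out:
  plan:
    - [-0.4,0.0,-0.3,0]
    - [-0.1,0,-1.0,0]

```text
clock: 9.37
ee_pos: [0.6267, 0.0771, 0.1197]
ee_rot: [[0.151, 0.986, 0.065], [0.988, -0.149, -0.03], [-0.02, 0.069, -0.997]]
contact_force: [-8.0, -3.3, 59.9]
gripper_width: 0.0137
```

Request:
carry_out:
  plan:
    - [-0.3,0.0,0.6,0]
    - [-0.3,0,0.5,0]
    - [0,0,0,0]

```text
clock: 9.62
ee_pos: [0.6225, 0.0769, 0.1341]
ee_rot: [[0.151, 0.986, 0.072], [0.988, -0.149, -0.03], [-0.019, 0.075, -0.997]]
contact_force: [-0.1, -0.4, -0.9]
gripper_width: 0.0135
```

```bash

python3 chk.py f; python3 - <<'E'
from fit import *
d=dict(np.load('pics/scene_f.npz'));u0,v0,u1,v1=295,180,355,250;k=10
a=cv2.resize(d['image'][v0:v1,u0:u1,::-1],None,fx=6.6,fy=8,interpolation=2)
d=snap('top');u0,v0,u1,v1=230,170,290,230
b=cv2.resize(d['image'][v0:v1,u0:u1,::-1],(396,560),interpolation=2)
cv2.imwrite('pics/f.png',np.hstack([a[:560],b]))
E
```

```text
9.6167 [0.6225 0.0769 0.1341] [-0.1 -0.4 -0.9] yaw 1.419 [ 0.072 -0.03 ]
49.54099351293375 132.45416914251382 [-0.00515779  0.00301518  0.00932845  0.01859849] [0.60413391 0.08080737 0.04695809] [0.61120799 0.07903603 0.04361985]
```

View pics/f.png

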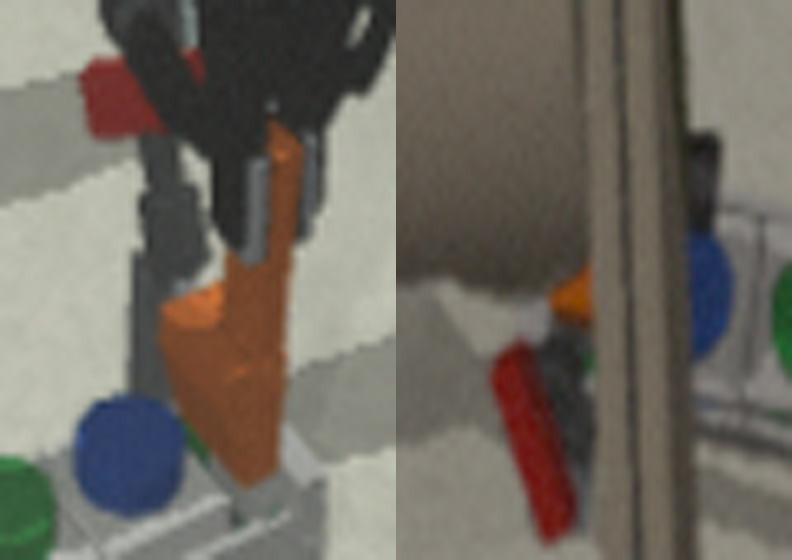

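View pics/wf_f.png

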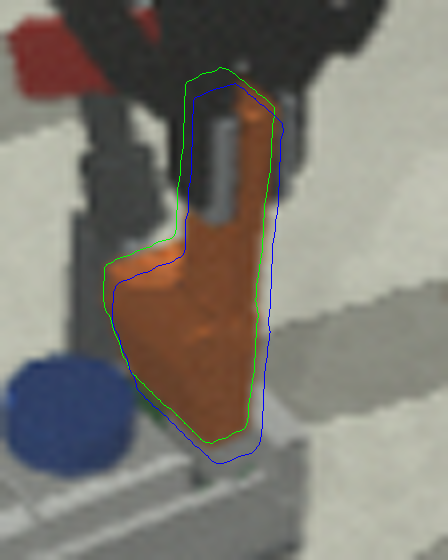

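Request:
carry_out:
  plan:
    - [-0.45,-0.1,0,0]
    - [0,0,-0.3,0]
    - [0,0,-0.3,0]

```text
clock: 9.97
ee_pos: [0.6164, 0.0757, 0.1239]
ee_rot: [[0.151, 0.986, 0.068], [0.988, -0.149, -0.031], [-0.02, 0.072, -0.997]]
contact_force: [3.0, 2.3, 1.7]
gripper_width: 0.0136
```

```bash
cat > v.py <<'E'
import sys
from wf import *
tag=sys.argv[1];s=read_state();d=snap('scene');np.savez(f'pics/scene_{tag}.npz',**d)
R=np.array(s['ee_rot']);print(s['clock'],s['ee_pos'].round(4),s['contact_force'].round(1),'yaw',np.arctan2(R[1,0],R[0,0]).round(3),R[:2,2].round(3))
u0,v0,u1,v1=295,180,355,250;k=10
cv2.imwrite(f'pics/{tag}.png',cv2.resize(d['image'][v0:v1,u0:u1,::-1],None,fx=k,fy=k,interpolation=2))
E
python3 v.py h
```

```text
9.9667 [0.6164 0.0757 0.1239] [3.  2.3 1.7] yaw 1.419 [ 0.068 -0.031]
```

View pics/h.png

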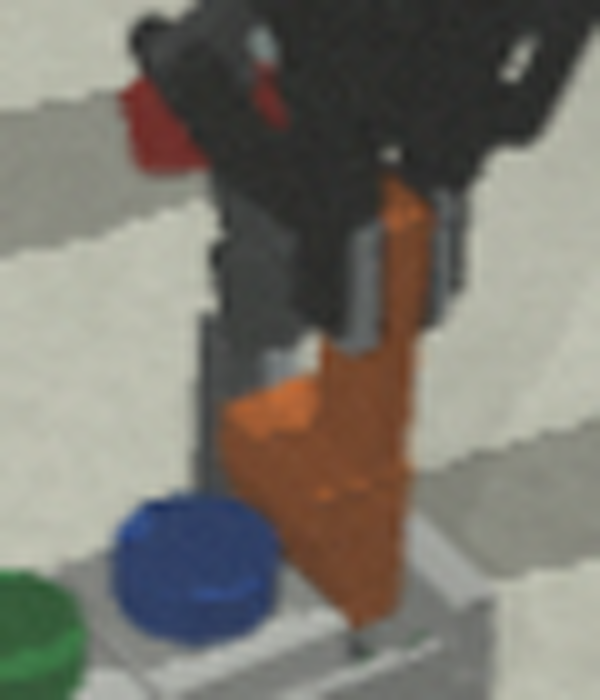

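```bash
cat > jf2.py <<'E'
from fit import *
P=wedge_parts()
def Rm(x,y,zx,zy):
    z=np.array([zx,zy,-np.sqrt(1-zx*zx-zy*zy)]);return z
ST={'1':((.61599,.07444,.20615),1.3974,(.031,-.029)),'a':((.6145,.0755,.1614),1.392,(.031,-.032)),'b':((.6197,.0755,.1494),1.421,(.031,-.031)),'_c':((.6205,.0791,.1353),1.419,(.034,-.031)),'d':((.6213,.0756,.1259),1.419,(.037,-.031)),'e':((.6244,.0770,.1225),1.419,(.047,-.03)),'f':((.6225,.0769,.1341),1.419,(.072,-.03)),'h':((.6164,.0757,.1239),1.419,(.068,-.031))}
def prep(tag,ee,yaw,zz):
    f='pics/scene1.npz' if tag=='1' else f'pics/scene_{tag.strip("_")}.npz';d=dict(np.load(f))
    z=Rm(0,0,*zz);g=np.array(ee)-.019*z;q=proj(d,ee)[0].astype(int);roi=(q[0]-28,q[1]-25,q[0]+28,q[1]+45);u0,v0,u1,v1=roi
    im=d['image'][v0:v1,u0:u1].astype(float);M=np.clip(((im[...,0]-im[...,2])/(im.sum(2)+1)-.1)/.2,0,1)
    H=cv2.cvtColor(d['image'][v0:v1,u0:u1],cv2.COLOR_RGB2HSV)[...,0];M[(H<4)|(H>16)]=0
    M=M*(cv2.GaussianBlur(M,(0,0),1.5)>.25)
    vis=np.ones(M.shape);vis[:30]=0
    return d,g,yaw-np.pi/2,roi,M,vis
def pose(it,p):
    d,g,yaw,*_=it;Rw=cv2.Rodrigues(np.array([p[2],p[3],0.]))[0]@cv2.Rodrigues(np.array([0,0,yaw]))[0]
    return Rw,g+Rw@[p[0]-.010,0,p[1]-.1094]
def ren(it,p):
    d,g,yaw,(u0,v0,u1,v1),M,vis=it;m=np.zeros(((v1-v0)*4,(u1-u0)*4),np.uint8);Rw,b=pose(it,p)
    for X in P:
        q=(proj(d,X@Rw.T+b)-[u0,v0]+.5)*4;cv2.fillConvexPoly(m,cv2.convexHull(np.round(q).astype(np.int32)),1)
    # carrier near wall occludes
    for X in [box(30,37,-112.5,112.5,0,38)]:
        q=(proj(d,T([.5897,-.0078,-.165],X))-[u0,v0]+.5)*4;cv2.fillConvexPoly(m,cv2.convexHull(np.round(q).astype(np.int32)),0)
    return cv2.resize(m.astype(np.float32),(u1-u0,v1-v0),interpolation=cv2.INTER_AREA)
def f(p,it): return (np.abs(ren(it,p)-it[4])*it[5]).sum()+.5*((p[0]/.02)**2+(p[1]/.02)**2+(p[2]/.01)**2+(p[3]/.04)**2)
def fit(it):
    best=None
    for a in((-.004,0,0,0),(0,.004,0,.03),(-.008,.004,0,-.03),(0,0,0,0)):
        x=np.array(a,float);r=minimize(f,x,args=(it,),method='Nelder-Mead',options=dict(initial_simplex=np.vstack([x,x+np.diag([-.005,.005,.02,.03])]),maxiter=600))
        if best is None or r.fun<best.fun:best=r
    return best
if __name__=='__main__':
    for k,v in ST.items():
        it=prep(k,*v);r=fit(it);Rw,b=pose(it,r.x)
        print(k,round(r.fun,1),r.x.round(4),b.round(4),'ex %.4f ey %.4f'%(b[0]*.98642-b[1]*.16425,b[0]*.16425+b[1]*.98642))
E
python3 jf2.py
```

```text
1 40.2 [-0.0069  0.0016  0.0074 -0.0124] [0.6    0.0787 0.1171] ex 0.5790 ey 0.1762
a 34.3 [-0.0069  0.0011  0.0055 -0.0107] [0.5984 0.0797 0.0719] ex 0.5772 ey 0.1769
b 32.3 [-0.0075  0.0013  0.0056 -0.0213] [0.6041 0.0793 0.06  ] ex 0.5829 ey 0.1775
_c 31.1 [-0.006   0.0008  0.0119  0.002 ] [0.6039 0.0834 0.0457] ex 0.5820 ey 0.1814
d 45.6 [-0.0069  0.002   0.0178 -0.0271] [0.6068 0.0807 0.0372] ex 0.5853 ey 0.1792
e 43.7 [-0.0077  0.0017  0.0184 -0.0263] [0.6088 0.0822 0.0334] ex 0.5871 ey 0.1811
f 29.9 [-0.0085  0.0035  0.0082 -0.0154] [0.6045 0.0811 0.0469] ex 0.5829 ey 0.1793
h 50.3 [-0.008   0.0057  0.013  -0.0171] [0.5991 0.0804 0.0389] ex 0.5778 ey 0.1777
```

Request:
carry_out:
  plan:
    - [0.2,0.0,0.3,0]
    - [0.3,0,0,0]
    - [0,0,-0.3,0]
    - [0,0,-0.3,0]

```text
clock: 10.35
ee_pos: [0.6204, 0.0761, 0.1183]
ee_rot: [[0.151, 0.986, 0.063], [0.988, -0.15, -0.03], [-0.02, 0.067, -0.998]]
contact_force: [0.5, 1.5, 0.1]
gripper_width: 0.0131
```

```bash
python3 v.py i; cat > q.py <<'E'
import sys
from jf2 import *
s=read_state();R=np.array(s['ee_rot']);it=prep(sys.argv[1],s['ee_pos'],np.arctan2(R[1,0],R[0,0]),R[:2,2]);r=fit(it);Rw,b=pose(it,r.x)
print(round(r.fun,1),r.x.round(4),b.round(4),'ex %.4f ey %.4f'%(b[0]*.98642-b[1]*.16425,b[0]*.16425+b[1]*.98642))
E
python3 q.py i
```

```text
10.35 [0.6204 0.0761 0.1183] [0.5 1.5 0.1] yaw 1.419 [ 0.063 -0.03 ]
46.2 [-0.0074  0.0134  0.0001 -0.0058] [0.6022 0.0794 0.0403] ex 0.5810 ey 0.1772
```

View pics/i.png

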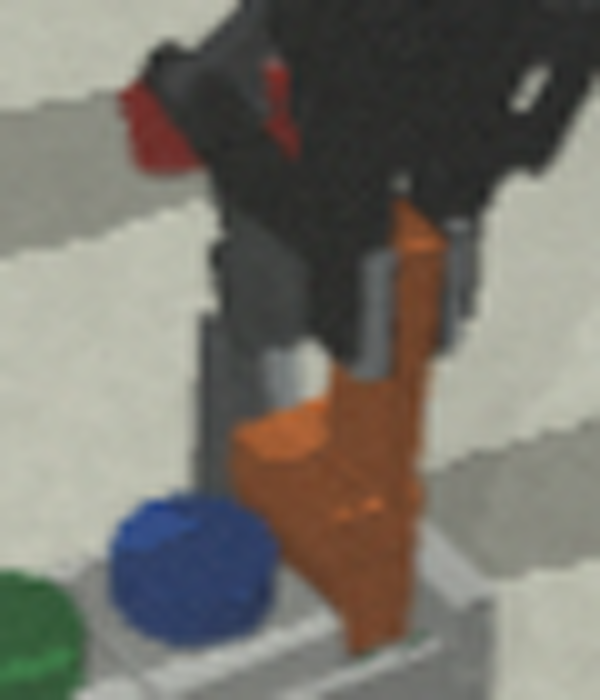

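Request:
carry_out:
  plan:
    - [0,0,-0.3,0]
    - [0,0,-0.3,0]
    - [0,0,-0.3,0]

```text
clock: 10.65
ee_pos: [0.6207, 0.0772, 0.1087]
ee_rot: [[0.151, 0.986, 0.064], [0.988, -0.149, -0.028], [-0.018, 0.068, -0.998]]
contact_force: [0.8, 2.2, 1.7]
gripper_width: 0.0133
```

Request:
carry_out:
  plan:
    - [0,0,-0.3,0]
    - [0,0,-0.3,0]
    - [0,0,-0.3,0]

```text
clock: 10.9
ee_pos: [0.621, 0.0779, 0.0991]
ee_rot: [[0.15, 0.986, 0.065], [0.988, -0.149, -0.028], [-0.017, 0.068, -0.998]]
contact_force: [0.5, 2.6, -0.9]
gripper_width: 0.0138
```

```bash
python3 v.py j
```

```text
10.9 [0.621  0.0779 0.0991] [ 0.5  2.6 -0.9] yaw 1.42 [ 0.065 -0.028]
```

View pics/j.png

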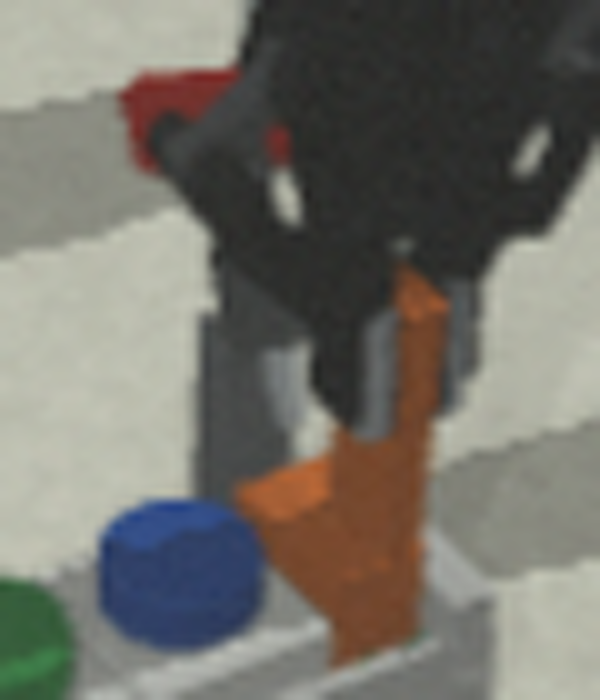

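Request:
carry_out:
  plan:
    - [0,0,-0.3,0]
    - [0,0,-0.3,0]

```text
clock: 11.12
ee_pos: [0.6218, 0.0776, 0.0942]
ee_rot: [[0.151, 0.986, 0.067], [0.988, -0.149, -0.028], [-0.018, 0.07, -0.997]]
contact_force: [-7.3, 0.7, 29.8]
gripper_width: 0.0136
```

```bash
cat > home.py <<'E'
import sys
from fit import *
tag=sys.argv[1];d=snap('scene');np.savez(f'pics/scene_{tag}.npz',**d)
u0,v0,u1,v1=295,180,355,250;k=10
im=cv2.resize(d['image'][v0:v1,u0:u1,::-1],None,fx=k,fy=k,interpolation=2)
p=[.6045,.0808,-.165]
def W(a): return np.array(a)/1e3
top=W([(-20,8,48),(-20,-20,48),(22,-20,48),(22,8,48),(-20,8,48)]);tab=W([(-2,-7,124),(22,-7,124),(22,7,124),(-2,7,124),(-2,-7,124)])
vs=[W([(22,-20,48),(22,-20,34),(22,-8,0)]),W([(22,-7,48),(22,-7,124)]),W([(22,7,48),(22,7,124)]),W([(-20,-20,48),(-20,-20,34)])]
for l in [top,tab]+vs:
    q=((proj(d,T(p,l,.008))-[u0,v0]+.5)*k).astype(int);cv2.polylines(im,[q.reshape(-1,1,2)],False,(0,255,0),1)
cv2.imwrite(f'pics/{tag}.png',im)
E
python3 home.py k
```

```text
(no output)
```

View pics/k.png

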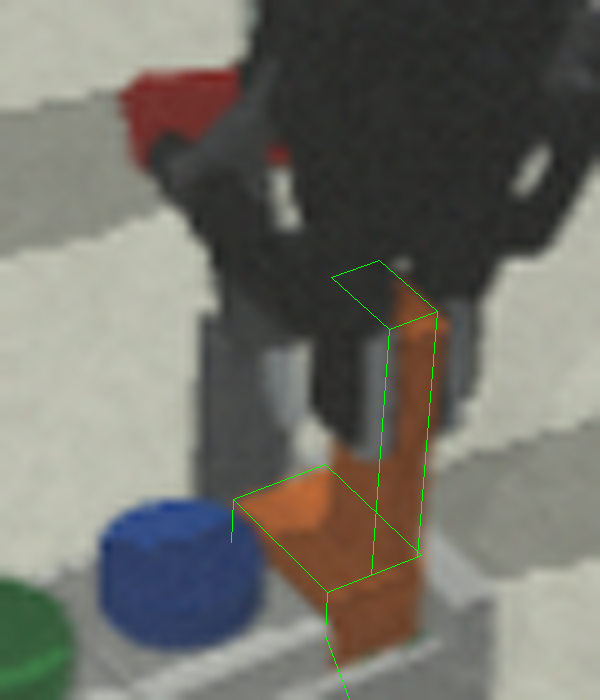

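Request:
carry_out:
  plan:
    - [-0.05,0,-0.4,0]

```text
clock: 11.25
ee_pos: [0.6235, 0.0772, 0.0939]
ee_rot: [[0.151, 0.986, 0.072], [0.988, -0.149, -0.029], [-0.018, 0.075, -0.997]]
contact_force: [-6.4, 0.1, 32.7]
gripper_width: 0.0134
```

Request:
carry_out:
  plan:
    - [-0.05,0,-0.4,0]

```text
clock: 11.33
ee_pos: [0.6252, 0.077, 0.0938]
ee_rot: [[0.151, 0.986, 0.077], [0.988, -0.149, -0.029], [-0.017, 0.08, -0.997]]
contact_force: [-5.9, -0.6, 22.3]
gripper_width: 0.0134
```

Request:
carry_out:
  plan:
    - [-0.3,0,0.0,0]
    - [0,0,0,0]
    - [0,0,0,0]
    - [0,0,0,0]
  grip: 4.0

```text
clock: 11.67
ee_pos: [0.6226, 0.075, 0.0946]
ee_rot: [[0.151, 0.985, 0.078], [0.988, -0.149, -0.032], [-0.02, 0.082, -0.996]]
contact_force: [-0.1, -0.2, -1.5]
gripper_width: 0.04
```

```bash
python3 home.py l
```

```text
(no output)
```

View pics/l.png

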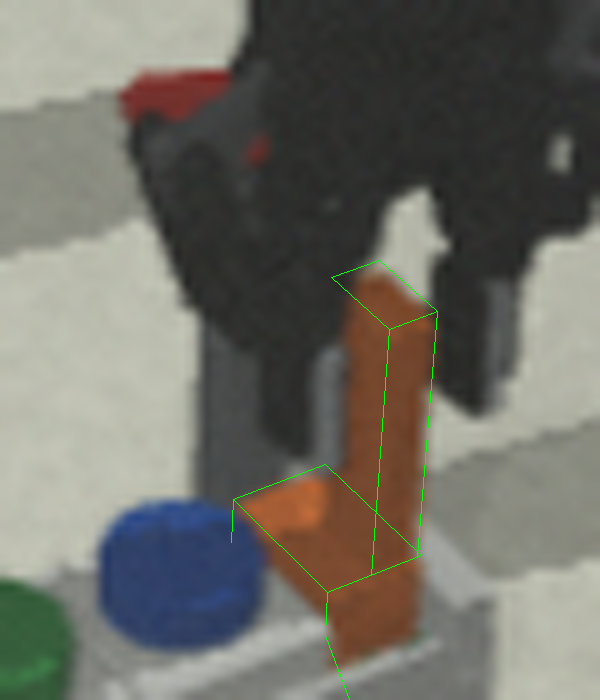

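Request:
carry_out:
  plan:
    - [0,0,1,0]
    - [0,0,1.5,0]
    - [0,0,1.5,0]
    - [0,0,2,0]
    - [0,0,2,0]

```text
clock: 12.13
ee_pos: [0.6162, 0.074, 0.1696]
ee_rot: [[0.151, 0.987, 0.061], [0.988, -0.149, -0.034], [-0.024, 0.066, -0.998]]
contact_force: [-0.2, -0.5, -0.0]
gripper_width: 0.0403
```

Request:
carry_out:
  plan:
    - [-2,0,1.5,0.12]
    - [-2,0,1.5,0.12]
    - [-2,0,1,0.12]
    - [-1,-2,0,0.12]
    - [0,-3,0,0.12]

```text
clock: 12.55
ee_pos: [0.5462, 0.0282, 0.2193]
ee_rot: [[-0.45, 0.89, 0.077], [0.893, 0.451, 0.011], [-0.025, 0.074, -0.997]]
contact_force: [0.4, 0.3, -0.1]
gripper_width: 0.0401
```

```bash
python3 home.py m; python3 - <<'E'
from h import *
d=snap('top');np.savez('pics/top_m.npz',**d);cv2.imwrite('pics/mt.png',cv2.resize(d['image'][175:240,230:340,::-1],None,fx=7,fy=7,interpolation=2))
E
```

```text
(no output)
```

View pics/m.png

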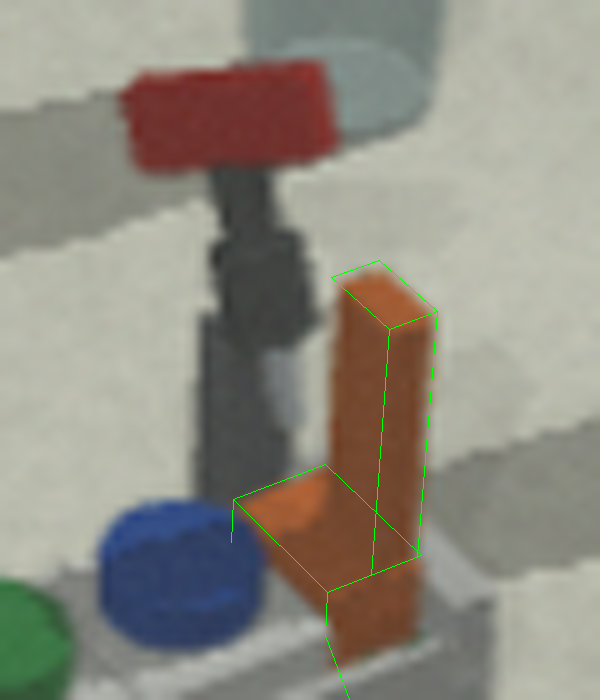

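View pics/mt.png

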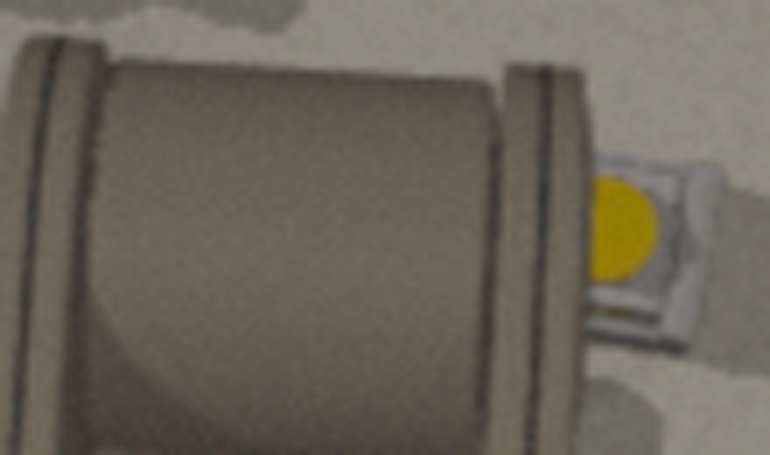

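```bash
cat > kn.py <<'E'
from fit import *
ax=np.array([-.4226,0,.9063])
def knob(turn,push=0.,off=(0,0,0)):
    phi=.75-turn;a=np.array([.9063,0,.4226]);b=np.array([0,1.,0])
    u=np.cos(phi)*a+np.sin(phi)*b;v=np.cross(ax,u);c=np.array([-.0621,.09,.1468])-push*ax+off
    K=box(-27,27,-7,7,-17,7);P=K@np.stack([u,v,ax])+c
    return T([.5897,-.0078,-.165],P),T([.5897,-.0078,-.165],np.stack([c,c+.027*u,c-.027*u]))
if __name__=='__main__':
    D={n:dict(np.load(f)) for n,f in(('scene','pics/scene_m.npz'),('top','pics/top0.npz'))}
    roi={'scene':(300,180,340,205),'top':(238,200,265,232)};M={}
    for n,d in D.items():
        u0,v0,u1,v1=roi[n];im=d['image'][v0:v1,u0:u1];H=cv2.cvtColor(im,cv2.COLOR_RGB2HSV);m=((H[...,0]<8)|(H[...,0]>170))&(H[...,1]>110)
        M[n]=m.astype(float);print(n,m.sum())
    def f(p,names=('scene','top')):
        X,_=knob(p[0],0,p[1:]);s=0
        for n in names:
            u0,v0,u1,v1=roi[n];m=np.zeros(((v1-v0)*4,(u1-u0)*4),np.uint8)
            cv2.fillConvexPoly(m,cv2.convexHull(np.round((proj(D[n],X)-[u0,v0]+.5)*4).astype(np.int32)),1)
            s+=np.abs(cv2.resize(m.astype(np.float32),(u1-u0,v1-v0),interpolation=cv2.INTER_AREA)-M[n]).sum()
        return s+.5*(np.array(p[1:])/.004)@(np.array(p[1:])/.004)
    for t in(0,.1,.2):
        x=np.array([t,0,0,0]);r=minimize(f,x,method='Nelder-Mead',options=dict(initial_simplex=np.vstack([x,x+np.diag([.1,.004,.004,.004])]),maxiter=500));print(r.fun,r.x.round(4))
    X,c=knob(*[r.x[0],0,r.x[1:]]);print(c.round(4));v=c[1]-c[2];print('baryaw',np.arctan2(v[1],v[0]))
    ims=[]
    for n in D:
        u0,v0,u1,v1=roi[n];im=cv2.resize(D[n]['image'][v0:v1,u0:u1,::-1],None,fx=12,fy=12,interpolation=2)
        cv2.polylines(im,[cv2.convexHull(np.round((proj(D[n],X)-[u0,v0]+.5)*12).astype(np.int32))],True,(0,255,0),1);cv2.imwrite(f'pics/kn_{n}.png',im)
E
python3 kn.py
```

```text
scene 183
top 142
90.79407328166126 [0.3239 0.0012 0.0014 0.    ]
90.07879777356257 [ 0.305   0.0009  0.0011 -0.0007]
91.19877864961678 [0.3364 0.0014 0.0012 0.0011]
[[0.5448 0.0921 0.1479]
 [0.5686 0.0991 0.1583]
 [0.5209 0.0851 0.1374]]
baryaw 0.2859758056956475
```

View pics/kn_scene.png

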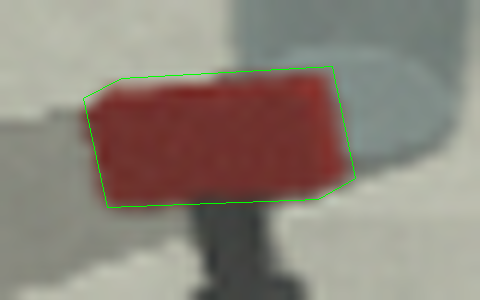

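View pics/kn_top.png

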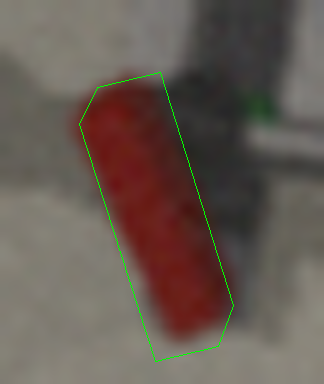

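Request:
carry_out:
  plan:
    - [0,2.2,0,-0.04]
    - [0,2.2,0,0]
    - [0,1.9,0,0]
    - [0,0,0,0]

```text
clock: 12.98
ee_pos: [0.5474, 0.0865, 0.2209]
ee_rot: [[-0.393, 0.916, 0.078], [0.919, 0.393, 0.004], [-0.027, 0.074, -0.997]]
contact_force: [0.6, 0.2, 0.0]
gripper_width: 0.0404
```

Request:
carry_out:
  plan:
    - [0,0,-1.2,0]
    - [0,0,-1.2,0]
    - [0,0,-1.0,0]
    - [0,0,0,0]

```text
clock: 13.32
ee_pos: [0.5472, 0.0868, 0.1834]
ee_rot: [[-0.39, 0.917, 0.078], [0.92, 0.391, 0.004], [-0.027, 0.073, -0.997]]
contact_force: [-0.8, -0.7, -0.3]
gripper_width: 0.04
```

```bash
cat > kv.py <<'E'
import sys
from h import *
tag=sys.argv[1];s=read_state();R=np.array(s['ee_rot']);print(s['clock'],s['ee_pos'].round(4),s['contact_force'].round(1),'yaw',np.arctan2(R[1,0],R[0,0]).round(3),R[:2,2].round(3))
u0,v0,u1,v1=285,150,350,230;k=8;d=snap('scene');a=cv2.resize(d['image'][v0:v1,u0:u1,::-1],None,fx=k,fy=k,interpolation=2)
for X,c in((s['ee_pos'],(255,255,0)),([.5448,.0921,.1479],(0,255,0))):
    cv2.circle(a,tuple(((proj(d,X)[0]-[u0,v0]+.5)*k).astype(int)),3,c,-1)
cv2.imwrite(f'pics/{tag}.png',a)
E
python3 kv.py n
```

```text
13.3167 [0.5472 0.0868 0.1834] [-0.8 -0.7 -0.3] yaw 1.972 [0.078 0.004]
```

View pics/n.png

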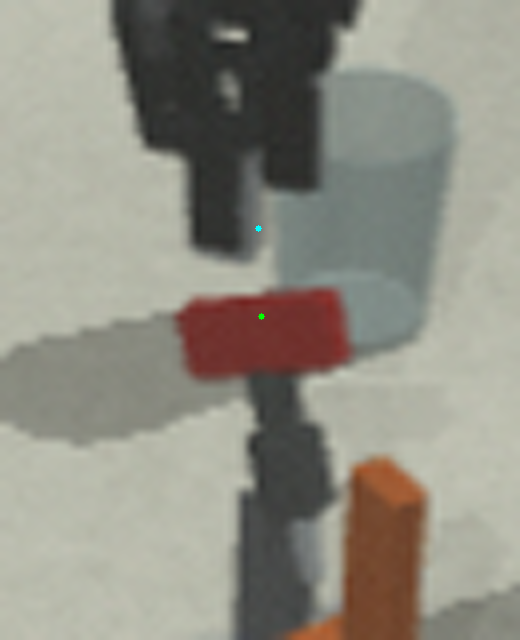

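Request:
carry_out:
  plan:
    - [-0.3,0.5,-1.0,0]
    - [0,0,-1.2,0]
    - [0,0,-1.2,0]
    - [0,0,-1.2,0]
    - [0,0,0,0]

```text
clock: 13.78
ee_pos: [0.5436, 0.0908, 0.1332]
ee_rot: [[-0.387, 0.919, 0.078], [0.921, 0.388, 0.003], [-0.027, 0.073, -0.997]]
contact_force: [-0.2, -0.1, -1.1]
gripper_width: 0.0399
```

```bash
python3 kv.py o
```

```text
13.7833 [0.5436 0.0908 0.1332] [-0.2 -0.1 -1.1] yaw 1.969 [0.078 0.003]
```

View pics/o.png

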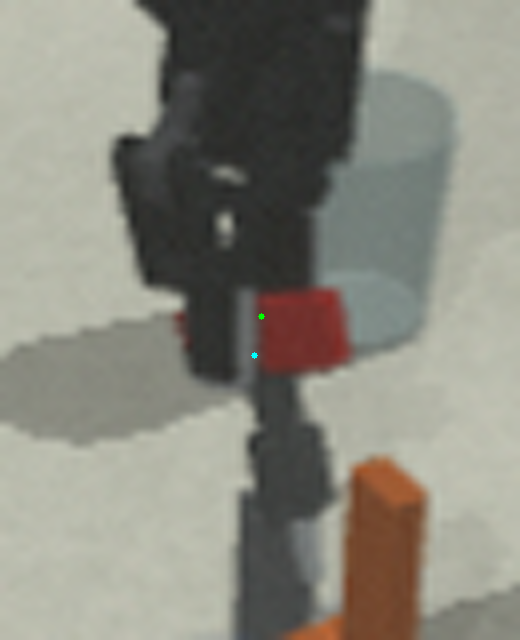

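Request:
carry_out:
  plan:
    - [0,0,0,0]
    - [0,0,0,0]
    - [0,0,0,0]
    - [0,0,0,0]
    - [0,0,0,0]
  grip: 0.5
  newtons: 60

```text
clock: 14.25
ee_pos: [0.5448, 0.0883, 0.1348]
ee_rot: [[-0.386, 0.919, 0.08], [0.922, 0.387, -0.001], [-0.031, 0.073, -0.997]]
contact_force: [0.8, 1.2, -5.3]
gripper_width: 0.0148
```

Request:
carry_out:
  plan:
    - [0.2,-0.03,-0.45,0]
    - [0.2,-0.03,-0.45,0]
    - [0.2,-0.03,-0.45,0]

```text
clock: 14.5
ee_pos: [0.5506, 0.0875, 0.1224]
ee_rot: [[-0.386, 0.919, 0.079], [0.922, 0.388, -0.001], [-0.031, 0.073, -0.997]]
contact_force: [-5.2, -0.7, 4.1]
gripper_width: 0.0143
```

Request:
carry_out:
  plan:
    - [0.1,-0.02,-0.3,0]
    - [0.05,0,-0.2,0]

```text
clock: 14.67
ee_pos: [0.5518, 0.0875, 0.1209]
ee_rot: [[-0.387, 0.919, 0.078], [0.922, 0.388, -0.001], [-0.031, 0.071, -0.997]]
contact_force: [-24.7, -2.2, 30.3]
gripper_width: 0.0147
```

```bash
python3 kv.py p
```

```text
14.6667 [0.5518 0.0875 0.1209] [-24.7  -2.2  30.3] yaw 1.968 [ 0.078 -0.001]
```

View pics/p.png

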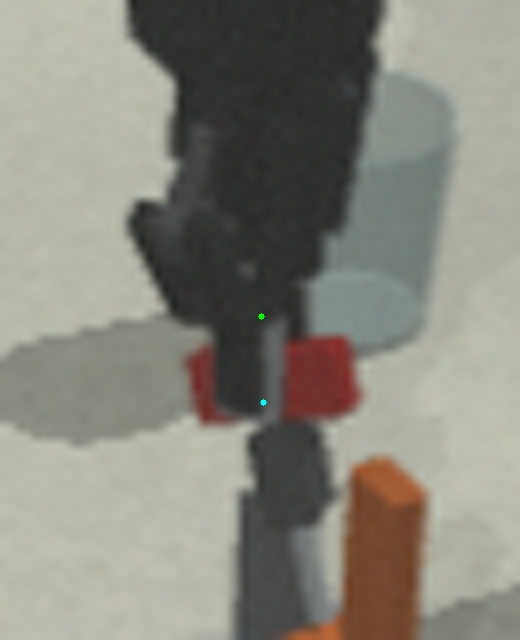

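Request:
carry_out:
  plan:
    - [0,0,-0.1,-0.1]
    - [0,0,-0.1,-0.12]
    - [0,0,-0.1,-0.12]

```text
clock: 14.97
ee_pos: [0.5505, 0.0882, 0.1217]
ee_rot: [[-0.05, 0.996, 0.07], [0.998, 0.052, -0.026], [-0.029, 0.068, -0.997]]
contact_force: [-6.5, 0.7, 4.4]
gripper_width: 0.013
```

Request:
carry_out:
  plan:
    - [0,0,-0.1,-0.12]
    - [0,0,-0.1,-0.12]
    - [0,0,-0.1,-0.12]

```text
clock: 15.22
ee_pos: [0.5509, 0.0907, 0.1212]
ee_rot: [[0.319, 0.946, 0.057], [0.947, -0.317, -0.046], [-0.026, 0.069, -0.997]]
contact_force: [-6.4, -0.9, 5.7]
gripper_width: 0.0126
```

Request:
carry_out:
  plan:
    - [0,0,-0.05,-0.12]
    - [0,0,-0.05,-0.12]
    - [0,0,-0.05,-0.12]

```text
clock: 15.47
ee_pos: [0.5515, 0.093, 0.1223]
ee_rot: [[0.644, 0.764, 0.038], [0.765, -0.641, -0.061], [-0.022, 0.068, -0.997]]
contact_force: [-6.0, -0.2, 4.7]
gripper_width: 0.0127
```

```bash
python3 kv.py r
```

```text
15.4667 [0.5515 0.093  0.1223] [-6.  -0.2  4.7] yaw 0.871 [ 0.038 -0.061]
```

View pics/r.png

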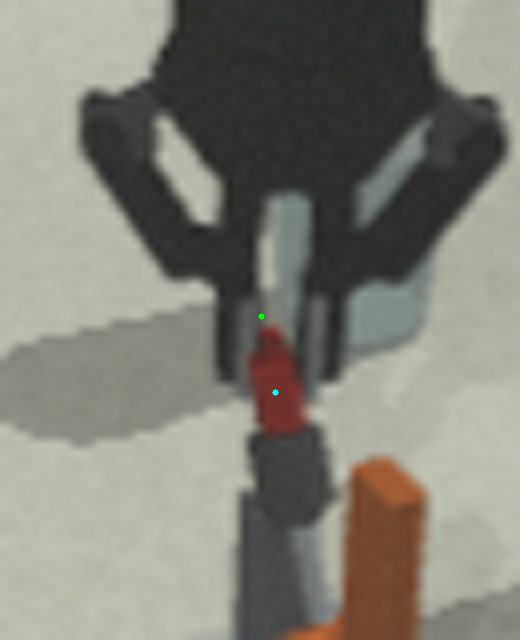

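Request:
carry_out:
  plan:
    - [0,0,-0.05,-0.12]
    - [0,0,-0.05,-0.12]
    - [0,0,-0.05,-0.12]

```text
clock: 15.77
ee_pos: [0.5521, 0.0945, 0.1247]
ee_rot: [[0.876, 0.482, 0.015], [0.482, -0.874, -0.068], [-0.019, 0.067, -0.998]]
contact_force: [-11.5, -3.1, 13.5]
gripper_width: 0.0128
```

```bash
python3 - <<'E'
from h import *
s=read_state();print(s['wrist_torque'],s['contact_force'],s['joint_torque'])
E
```

```text
[0.34479826 0.772716   0.71984606] [-11.480303    -3.05662829  13.45366321] [ -0.26586338 -41.26176596 -40.80456018  -0.20579067  -3.76695246
  -2.70089686]
```

Request:
carry_out:
  plan:
    - [0,0,-0.1,-0.1]
    - [0,0,-0.1,-0.1]

```text
clock: 15.93
ee_pos: [0.5521, 0.0955, 0.1251]
ee_rot: [[0.956, 0.294, 0.001], [0.293, -0.954, -0.07], [-0.019, 0.067, -0.998]]
contact_force: [-9.9, -3.1, 8.4]
gripper_width: 0.0128
```

```bash
python3 kv.py s;python3 - <<'E'
from h import *
s=read_state();print(s['wrist_torque'],s['contact_force'],s['gripper_width'])
E
```

```text
15.9333 [0.5521 0.0955 0.1251] [-9.9 -3.1  8.4] yaw 0.297 [ 0.001 -0.07 ]
[0.27980254 1.22879331 4.16535389] [-10.67274426  -3.33746796  10.25144688] 0.01305769627556559
```

View pics/s.png

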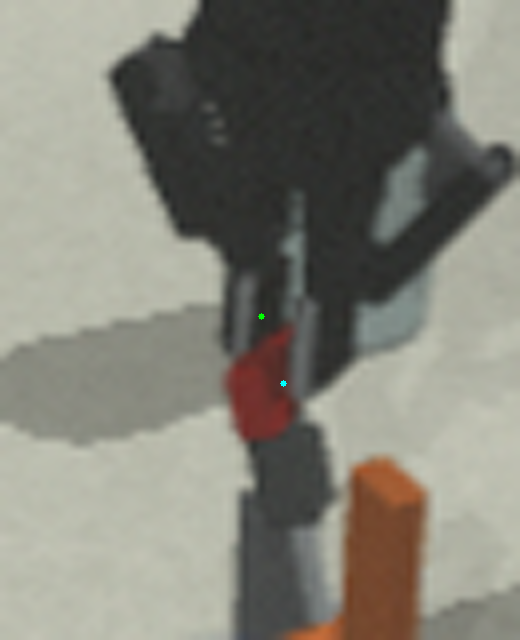

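Request:
carry_out:
  plan:
    - [0,0,0,0]
    - [0,0,0,0]
    - [0,0,0,0]
    - [0,0,0,0]
  grip: 5.0

```text
clock: 16.32
ee_pos: [0.5508, 0.0973, 0.1254]
ee_rot: [[0.957, 0.289, -0.003], [0.288, -0.955, -0.068], [-0.023, 0.065, -0.998]]
contact_force: [0.3, -0.1, 0.4]
gripper_width: 0.0499
```

Request:
carry_out:
  plan:
    - [0,0,1,0]
    - [0,0,1.5,0]
    - [0,0,2,0]
    - [0,0,2,0]
    - [0,0,2,0]

```text
clock: 16.73
ee_pos: [0.5489, 0.0969, 0.2099]
ee_rot: [[0.957, 0.289, -0.009], [0.288, -0.955, -0.068], [-0.029, 0.063, -0.998]]
contact_force: [0.9, 0.2, -0.5]
gripper_width: 0.0499
```

Request:
carry_out:
  plan:
    - [0,-2,1,0]
    - [-1,-3,1,0]
    - [-1,-3.5,1,0]
    - [-1,-3.5,0,0]
    - [-1,-3.5,0,0]

```text
clock: 17.15
ee_pos: [0.5138, -0.0566, 0.2535]
ee_rot: [[0.954, 0.298, 0.01], [0.298, -0.952, -0.066], [-0.01, 0.066, -0.998]]
contact_force: [0.3, -0.8, -1.1]
gripper_width: 0.0498
```

Request:
carry_out:
  plan:
    - [-1,-3.5,0,0]
    - [-1,-3.5,0,0]
    - [-1,-3.5,0,0]
    - [0,-3,0,0]
    - [0,0,0,0]

```text
clock: 17.57
ee_pos: [0.4819, -0.2042, 0.2613]
ee_rot: [[0.955, 0.294, 0.022], [0.295, -0.953, -0.073], [-0.001, 0.076, -0.997]]
contact_force: [0.8, 0.3, 0.7]
gripper_width: 0.0499
```

```bash
python3 home.py u; python3 kv.py u2; python3 - <<'E'
from h import *
d=snap('top');np.savez('pics/top_u.npz',**d);cv2.imwrite('pics/ut.png',cv2.resize(d['image'][175:240,230:340,::-1],None,fx=7,fy=7,interpolation=2))
d=snap('scene');np.savez('pics/scene_u.npz',**d);cv2.imwrite('pics/us.png',d['image'][:,:,::-1])
E
```

```text
17.6167 [ 0.4821 -0.2024  0.2615] [ 0.4 -0.2  0.3] yaw 0.299 [ 0.022 -0.072]
```

View pics/ut.png

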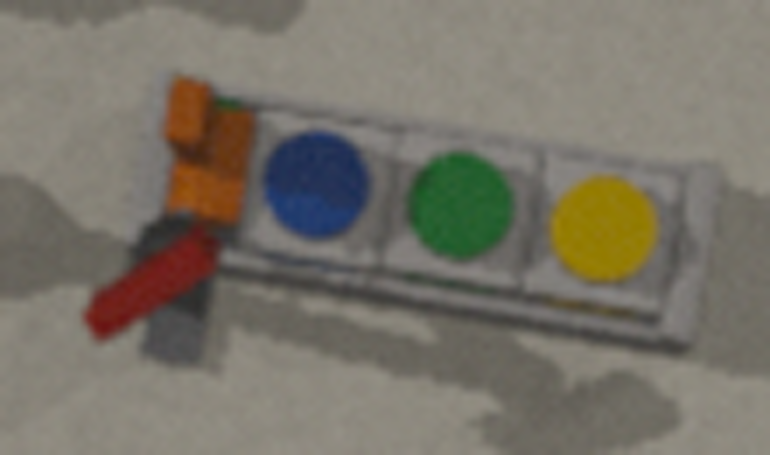

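View pics/u.png

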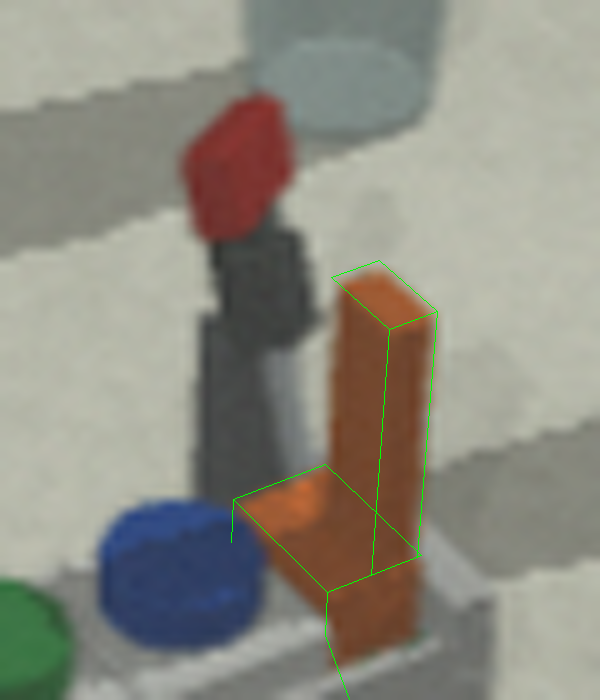

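View pics/us.png

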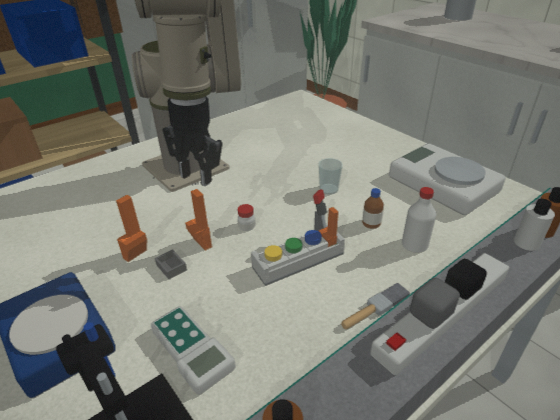

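```bash
python3 - <<'E'
from fit import *
from kn import knob
D={n:dict(np.load(f'pics/{n}_u.npz')) for n in('scene','top')}
roi={'scene':(315,200,345,238),'top':(250,182,270,209)};M={}
P=wedge_parts()
for n,d in D.items():
    u0,v0,u1,v1=roi[n];im=d['image'][v0:v1,u0:u1].astype(float);m=np.clip(((im[...,0]-im[...,2])/(im.sum(2)+1)-.1)/.2,0,1)
    H=cv2.cvtColor(d['image'][v0:v1,u0:u1],cv2.COLOR_RGB2HSV)[...,0];m[(H<4)|(H>16)]=0;M[n]=m
def f(p,names,out=False):
    s=0
    for n in names:
        d=D[n];u0,v0,u1,v1=roi[n];m=np.zeros(((v1-v0)*4,(u1-u0)*4),np.uint8)
        for X in P:
            cv2.fillConvexPoly(m,cv2.convexHull(np.round((proj(d,T(p[:3],X,p[3]))-[u0,v0]+.5)*4).astype(np.int32)),1)
        if n=='scene':
            cc=[.5897,-.0078,-.165]
            for X in (box(30,37,-112.5,112.5,0,38),box(25.5,37,80,98.8,0,34)):
                cv2.fillConvexPoly(m,cv2.convexHull(np.round((proj(d,T(cc,X))-[u0,v0]+.5)*4).astype(np.int32)),0)
        s+=np.abs(cv2.resize(m.astype(np.float32),(u1-u0,v1-v0),interpolation=cv2.INTER_AREA)-M[n]).sum()
    return s+.5*((p[3]-.008)/.01)**2
for nm in(('scene','top'),('scene',),('top',)):
    x=np.array([.6045,.0808,-.165,.008]);r=minimize(f,x,args=(nm,),method='Nelder-Mead',options=dict(initial_simplex=np.vstack([x,x+np.diag([.004,.004,.05,.004])]),maxiter=500))
    b=r.x;print(nm,round(r.fun,1),round(f(x,nm),1),b.round(4),'ex %.4f ey %.4f'%(b[0]*.98642-b[1]*.16425,b[0]*.16425+b[1]*.98642))
d=D['top']
for k,uv in(('blue',(230+316/7-.43,175+185/7-.43)),('green',(230+461/7-.43,175+205/7-.43)),('yellow',(230+605/7-.43,175+229/7-.43))):
    q=ray(d,uv,.066);print(k,'carrier y %.4f'%(q[0]*.16425+q[1]*.98642-.0892),'x %.4f'%(q[0]*.98642-q[1]*.16425-.583))
E
python3 - <<'E'
import sys;sys.path.insert(0,'.')
import os;os.chdir('.')
from h import *
a=np.load('pics/top0.npz')['image'];b=np.load('pics/top_u.npz')['image']
cv2.imwrite('pics/diff.png',np.hstack([b[60:300,:,::-1]]))
E
```

```text
('scene', 'top') 96.2 140.2 [ 0.6074  0.0819 -0.4064  0.0064] ex 0.5857 ey 0.1806
('scene',) 25.9 89.7 [ 0.6084  0.081  -0.5137  0.0074] ex 0.5868 ey 0.1798
('top',) 30.5 50.5 [ 0.6081  0.0813 -0.1639  0.008 ] ex 0.5865 ey 0.1801
blue carrier y 0.0421 x 0.0006
green carrier y -0.0141 x 0.0019
yellow carrier y -0.0701 x 0.0016
```

View pics/diff.png

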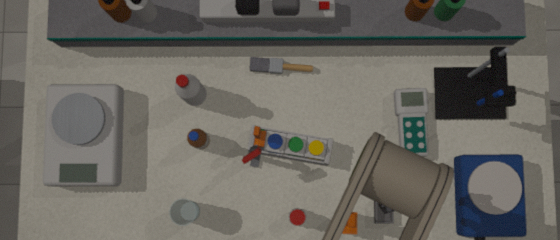

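```bash
python3 -c "
from cell import *
print(close_job())"
```

```text
the job is handed in; nothing more can be done
None
```

The job is handed in at about 17.7 s on the robot's clock. The wedge is in the bay and the knob is down and turned. `close_job()` gave no verdict.

**What I did:** I took the smallest orange wedge from its tray and lowered it thin end down, with the step towards the red knob. The first try stopped hard at about 60 N, and the wedge slipped 3–5 mm in the grip. I think it was sitting on the +x cheek. I raised it, re-centred it, and drove it down until it stopped firmly at about 30 N. Then I gripped the knob, pushed it about 15 mm to its stop, and turned it clockwise until about 4 N·m of resistance. I released it and moved the arm clear.

**Last checks:**
- **Jars:** they lie within 0.5 mm of their tight places (y = 42.1, −14.1 and −70.1 mm in the carrier's frame).
- **Wedge:** y is about 1 mm from the seat and the height within 2 mm. Both cameras put x at about +3.5 mm, near the 5 mm limit, but my estimate of the carrier's own x is only good to 1–2 mm.
- **Knob:** it stayed down after release, at a turn of about 1.5 rad by the top picture. I could not read its depth directly.
- **Bystanders:** none looks moved in the last pictures. The wash bottle, storage bottle, beaker and the rest stand where they were.

**What disagreed:**
- **Wedge yaw:** the top camera's fit gave −0.164 rad, square to the carrier. The scene camera's fit gave −0.51 rad. I put that down to the part of the wedge hidden by the carrier's wall and trusted the top view.
- **Tool tilt:** the tool picked up about 0.08 rad of tilt along the way, which the moves could not take out. It did not prevent either step.

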